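# Load the valve test stand behind its ratchet guard

### The arm

A 6-joint arm with a two-finger parallel gripper is mounted at the origin on the work surface. World frame = base frame: x ahead of the robot, y to its left, z up, the work surface at z = 0. Lengths are in m, angles in degrees, forces in N, time in s.
With the tool pointing down it reaches from about 0.25 to 0.725 m from the base axis. Payload 9.7 kg.
Tool frame: the origin (TCP) lies at the very end of the fingers, on their centre line; the grasp point (between the pads) lies 19 mm behind it; z points along the fingers, y is the direction in which the jaws open and shut (so a half turn about z gives the same grasp; the last joint's range is limited). The gripper opens to 85 mm and grips with 20 to 120 N. Pads are 22 mm wide; open, the fingers measure 114 mm over their backs; the gripper's body (76 mm by 85 mm) begins 54 mm behind the grasp point. The pads swing forward as they close: fully open they stand 13 mm farther back than shut.
Start: joints at [-66.119, 4.979, 10.078, 95.1, 0, 90], TCP at [0.223, -0.503, 0.231] pointing down, gripper open.
Joint ranges: [-179.16, 179.16], [-48.56, 103.87], [-65.8, 70.77], [-126.05, 130.52], [-82.76, 87.17], [-180, 180]. Speed limits (degrees/s): [127.2, 127.2, 147.25, 180, 180, 180].

### API

Orientations are given as [roll, pitch, yaw] about the fixed x, y, z axes, in that order (R = Rz(yaw) Ry(pitch) Rx(roll)).
In Python, from workcell import bot gives the robot as it stands. The module is installed in compiled form; this text tells all that it offers.
- The arm moves only by the tool step_arm, never from a script. Its arguments are lists of equal length, an entry for each row: "dr": the turn, a rotation vector about the tool's x, y, z in rad, a list of three; "xyz": the shift along the tool's x, y, z in units of 40 mm (1.0 is 40 mm), a list of three; "gripper": the opening, from 0 (shut) to 1 (fully open). In form: {"dr": [[wx, wy, wz], ...], "xyz": [[x, y, z], ...], "gripper": [gripper, ...]}. A call has exactly 8 rows; each row is the pose to reach, as a shift and turn from the pose commanded when the call began, along the tool's axes at that moment; what a row does not reach only later rows make up. A row lasts 1/10 s, in which the tool goes at most 50 mm and 8.59 degrees, less where a joint would pass 70% of its speed; a pose out of reach is approached as far as the arm can. A call with a gripper value outside its range is refused whole. The fingers move at their own pace and stop on an object; "squeeze" is the grip in N (left out, the last holds). Time passes only in rows, so rows that repeat a pose let the fingers close, or fill a call up. It gives the time, the measured TCP pose, the force and the opening at its end, in the units of the state.
- bot.get_obs(): the state, without advancing time (a new reading comes with each control period).
- bot.camera(name): name is "scene" or "side" or "wrist"; returns a dict with "image" (384x512x3 uint8, red, green, blue), "camera_matrix" (3x3 intrinsics, pixels), "k1" (the pictures are not rectified: a ray, as slopes to the right and down, at radius r is drawn at 1 + k1 r^2 times it, then the intrinsics apply), "R" (3x3) and "t" (3): a world point X has camera coordinates R X + t. Camera axes: x right, y down, z forward; pixel columns grow to the right and rows downward; lengths in m; the calibration is good to about 2 mm. A picture is of the moment at which its call begins. There is no depth.
- bot.job_done(): hands the job in, once; it reports no verdict.
Trained networks look in a picture, given as the dict that the camera call returned (one of the last four; its "shot" number tells which), for a name from the list of things; names that differ only in an ending like _2 or _b are one class to them, and where a whole thing is asked for, a point or a joint stands for the part that bears it (a point fixed in the world has none). Each returns a list of dicts, best first, with "p" (0 to 1); they miss things now and then, are a little off and sometimes report something else, mostly with a low value. They report only what shows in the picture. A call takes as long as a camera call. They do not tell look-alikes from the thing itself.
- bot.regions_of(picture, thing): "region" (384x512 bool, what is visible of it) and "box" ([centre column, centre row, width, height] in pixels, round what is visible of it).
The state is a dict: "time": time; "q": joint angles; "qd": joint speeds; "joint_efforts": joint torques, N m; "ee_pos": TCP position; "tcp_rot": TCP orientation; "wrist_force": force on the tool from outside, world axes, zero at the start; "torque": the same for the moment, N m; "opening": finger opening in m.
Only numpy, scipy, OpenCV 4.12 (cv2) and the standard library are available. Lean on these libraries where they do the work, as an engineer would, in place of code of your own. Each camera call takes 0.05 s, during which the arm holds its last target.

### The job

Load the valve test stand: throw the holding pawl right back off the ratchet wheel so that it stays back, crank the wheel backwards until the clear guard is fully open, and lay every brass-bodied valve lengthwise across a bay of the orange saddles, one to a bay, any bay. Then crank the guard fully shut again and put the pawl back down in the teeth so that it is locked. Leave the other things on the bench alone.

Things in the scene. Friction and masses are not known exactly. Their poses are not given: they have to be found in the camera images.
- valve1_mid (a point): in-line hydraulic valve: square brass body 30 x 30 mm in section and 34 mm long, with a round steel port tube 20 mm in diameter out of each end (blue end bands), 96 mm long overall, 0.2 to 0.4 kg. The point is its centre; its x axis runs along the tubes; lying on the table the centre is 15 mm up. None if it is absent today. It can be gripped across the 30 mm body.
- valve2_mid (a point): in-line hydraulic valve: square brass body 30 x 30 mm in section and 34 mm long, with a round steel port tube 20 mm in diameter out of each end (blue end bands), 96 mm long overall, 0.2 to 0.4 kg. The point is its centre; its x axis runs along the tubes; lying on the table the centre is 15 mm up. None if it is absent today. It can be gripped across the 30 mm body.
- valve3_mid (a point): in-line hydraulic valve: square brass body 30 x 30 mm in section and 34 mm long, with a round steel port tube 20 mm in diameter out of each end (blue end bands), 96 mm long overall, 0.2 to 0.4 kg. The point is its centre; its x axis runs along the tubes; lying on the table the centre is 15 mm up. None if it is absent today. It can be gripped across the 30 mm body.
- valve4_mid (a point): in-line hydraulic valve: square brass body 30 x 30 mm in section and 34 mm long, with a round steel port tube 20 mm in diameter out of each end (blue end bands), 96 mm long overall, 0.2 to 0.4 kg. The point is its centre; its x axis runs along the tubes; lying on the table the centre is 15 mm up. None if it is absent today. It can be gripped across the 30 mm body.
- bay1 (a point): bay nearest the wheel: two narrow orange V saddles, each 8 mm thick, centred 34 mm before and behind this point along its x (the stand's x), nothing between them down to the base plate 52 mm lower. The point is where a valve's centre lies when its tubes rest in the Vs, its x axis along this one's, either way round, any roll. Vs: 90 degrees, 35 mm wide at the top, 3 mm above this point
- bay2 (a point): second bay, as bay1, 66 mm further along the stand's y. In all bays up to 13 mm of lengthwise error keeps the brass body clear between the saddles
- bay3 (a point): third bay, 66 mm further. When the guard is shut its clear top covers all bays 40 mm above these points
- bay4 (a point): fourth bay, 66 mm further
- pawl (a joint): the red pawl's hinge (level, along the stand's x): 0 = down in the teeth; it grows as the pawl is lifted and tips over away from the tip, past upright at about 1.6, up to its stop at 2.2, where it stays by its own weight. Lifted less than 1.6 it falls back down. Moves easily (under 2 N at the pin).
- pawl_pin (a point): middle of the free part of the pawl's round steel handle pin: 10 mm in diameter, level, along the stand's x, free for 20 mm each side of this point, sticking out towards the robot side of the pawl and ending in a black ball. It moves with the pawl, 45 mm from the hinge line; when down it is 68 mm above the table and can be pinched from above across the stand's y.
- pawl_pivot (a point): point on the pawl's hinge line, 64 mm above the table, 42 mm along +x of the stand from the plane in which the pin's point moves. The x axis is the hinge line; y is level, from the pawl's tip towards the hinge; z is up. Down, the pin lies 45 mm to -y and 4 mm above; being lifted it goes up over the hinge line to +y. The hinge posts rise to 74 mm.
- wheel (a joint): the ratchet wheel, upright axis: 0 = guard fully shut, grows as the wheel is turned backwards (clockwise seen from above), 2.5 = guard fully open (stop). With the pawl down it turns only forwards (towards 0), and only about 0.05 rad backwards. Takes under 6 N at the crank; it stays where it is left.
- crank_grip (a point): black upright crank handle on the wheel, which spins freely on its own pin: 22 mm in diameter, 52 mm tall, top at 125 mm above the table; the point is on its axis at 101 mm. It runs round the wheel axis on a 55 mm radius. Steel arm beneath it, top 71 mm above the table.
- wheel_axis (a point): point on the ratchet wheel's upright axis at its top face, 50 mm above the table; its x and y axes are the stand's, z up. The wheel is 150 mm across, with 12 red-edged teeth on its face reaching 59 mm above the table.
- guard (a joint): the clear guard with yellow frame, driven by the wheel through a rack (60 mm per rad): 0 = shut over the bays, 0.15 = fully open, moved away along the stand's x. Its top is 108 mm above the table.
- wrench_grip (a point): bystander: steel wrench 160 mm long, lying flat; the point is on its handle
- cap_red: bystander: red plastic cap 28 mm across, 26 mm tall; origin under its centre
- oil: bystander: blue oil bottle 56 mm across, 130 mm tall; origin under its centre
- grease: bystander: can 68 mm across, 75 mm tall; origin under its centre
- driver_grip (a point): bystander: screwdriver lying flat; the point is on its handle
- ferrule: bystander: plain steel ferrule 32 mm across, 45 mm tall, standing; origin under its centre
Mind the look-alikes: they are no part of the job. What is shaped like the part that bears valve2_mid but pink is not meant.

How it is judged:
By the outcome, as a careful person would: the job done as asked, in the order asked, and still so for the second after the job is handed in, with the robot touching nothing.
Of valve1, valve2, valve3, valve4 only 2 to 4 are there at a start; the rules pass over those that are not, and their reading is None.
At some moment in a run one of valve1, valve2, valve3, valve4 may be knocked a few centimetres aside while the robot is not near it.
Once in a run the grip may slacken for a moment while it holds something.
It also fails if it takes over 210 s, if anything falls off the work surface, if the arm or the gripper's body presses on something with over 40 N, if the wrist force passes 120 N, or if a joint passes its speed limit or range.

## Working session

There is one attempt and no reset: what is moved stays moved. The work goes in short steps, Python scripts to look and compute and a tool call to move; the robot and the scene stay as the last step left them, time stands still between calls to the robot, and variables do not carry over. Pictures are saved under pics/ and viewed, and the job is handed in when it is done.

Besides the shell and the picture viewer there is one more tool, called after "Request:" by a JSON object that holds its "fn" and its "kwargs", one argument or row to a line. step_arm: Moves the arm, as the interface text tells. Its arguments: {"type":"object","properties":{"dr":{"type":"array"},"xyz":{"type":"array"},"gripper":{"type":"array"},"squeeze":{"type":"number"}},"required":["dr","xyz","gripper"]}

```bash
mkdir -p pics; ls; python3 - <<'E'
from workcell import bot
import cv2,pickle
print(bot.get_obs())
d={}
for n in ["scene","side","wrist"]:
    p=bot.camera(n); d[n]=p
    cv2.imwrite(f"pics/a_{n}.png",p["image"][:,:,::-1])
    print(n,p["camera_matrix"],p["k1"],p["R"],p["t"],p.keys())
pickle.dump(d,open("d.pkl","wb"))
E
```

```text
pics
{'time': 0.0, 'q': array([-6.61190992e+01,  5.01030910e+00,  1.00353476e+01,  9.50977410e+01,
       -1.77718562e-03,  8.99993013e+01]), 'qd': array([-0.06885218,  0.01039562, -0.02191175, -0.05807916, -0.05598496,
        0.01081762]), 'joint_efforts': array([ 1.87231592e-03, -5.20391071e+01,  4.64796317e+01,  1.64314883e-02,
        1.95675066e-04, -5.51356592e-06]), 'ee_pos': array([ 0.2225666 , -0.50272425,  0.23059864]), 'tcp_rot': array([-1.79927298e+02,  1.77629762e-03,  2.38816017e+01]), 'wrist_force': array([ 0.55045546, -0.34517133, -0.08375234]), 'torque': array([ 0.01143515, -0.0050785 , -0.00328584]), 'opening': 0.08533160108923758}
scene [[460.01836226   0.         253.43646706]
 [  0.         460.01836226 194.09708758]
 [  0.           0.           1.        ]] -0.04736264730078629 [[-0.29192675  0.95643804 -0.00224652]
 [ 0.64014288  0.19363999 -0.74345184]
 [-0.71063061 -0.21847158 -0.6687857 ]] [ 0.2102002  -0.26858899  1.59993013] dict_keys(['image', 'camera_matrix', 'k1', 'R', 't', 'shot'])
side [[402.79725037   0.         252.38739302]
 [  0.         402.79725037 191.49365438]
 [  0.           0.           1.        ]] -0.045053266586646504 [[-0.99814929 -0.06045148  0.006604  ]
 [-0.03951808  0.56226859 -0.8260099 ]
 [ 0.04622029 -0.82474217 -0.56361692]] [0.52758689 0.11288184 1.13379782] dict_keys(['image', 'camera_matrix', 'k1', 'R', 't', 'shot'])
wrist [[320.16965616   0.         252.57565385]
 [  0.         320.16965616 194.19354232]
 [  0.           0.           1.        ]] -0.08519452563923956 [[ 0.40576046 -0.91397594 -0.00253656]
 [-0.87930111 -0.39112076  0.27176114]
 [-0.24937524 -0.10803953 -0.96236139]] [-0.54943263 -0.0355941   0.37803488] dict_keys(['image', 'camera_matrix', 'k1', 'R', 't', 'shot'])
```

View pics/a_scene.png

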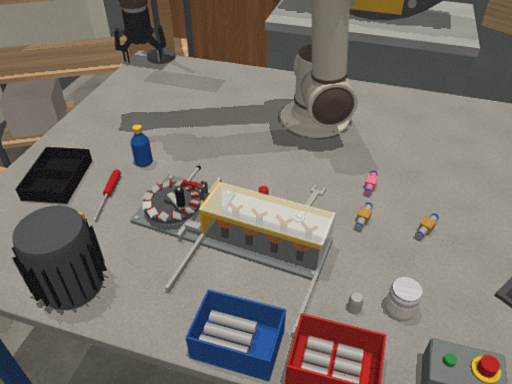

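View pics/a_side.png

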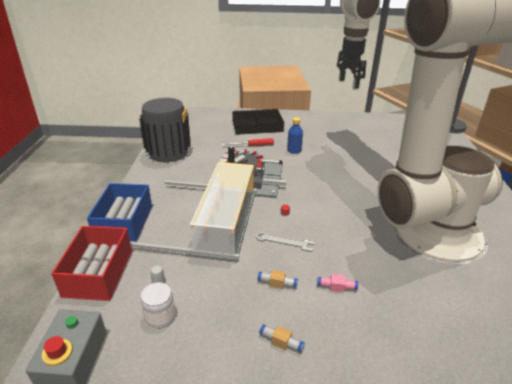

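View pics/a_wrist.png

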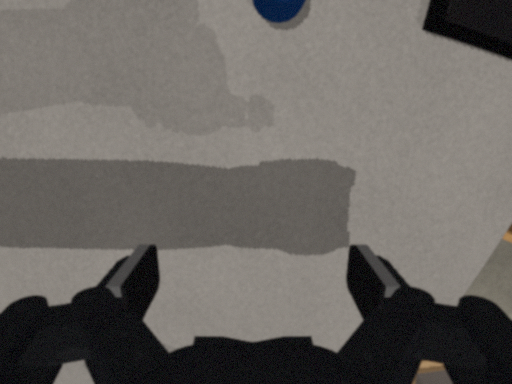

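The scene view shows two brass valves at (364,216) and (427,226), with the pink look-alike at (371,182). The stand has its wheel at (170,200) and the guard is shut. I'll zoom in on the stand.

```bash
cat > h.py <<'E'
import numpy as np,cv2,pickle
from workcell import bot
def ray(p,u,v):
    K=p["camera_matrix"];k=p["k1"]
    d=np.array([(u-K[0,2])/K[0,0],(v-K[1,2])/K[1,1]]);s=d.copy()
    for _ in range(20): s=d/(1+k*(s@s))
    R=np.array(p["R"]);t=np.array(p["t"])
    return -R.T@t, R.T@np.array([s[0],s[1],1.])
def onz(p,u,v,z):
    o,d=ray(p,u,v); return o+d*(z-o[2])/d[2]
def proj(p,X):
    K=p["camera_matrix"];c=np.array(p["R"])@np.asarray(X,float)+np.array(p["t"])
    s=c[:2]/c[2]; s=s*(1+p["k1"]*(s@s))
    return np.array([K[0,0]*s[0]+K[0,2],K[1,1]*s[1]+K[1,2]])
def tri(obs): # [(pic,u,v)]
    A=np.zeros((3,3));b=np.zeros(3)
    for p,u,v in obs:
        o,d=ray(p,u,v);d/=np.linalg.norm(d);M=np.eye(3)-np.outer(d,d);A+=M;b+=M@o
    return np.linalg.solve(A,b)
def crop(p,name,x0,y0,x1,y1,s):
    cv2.imwrite("pics/"+name,cv2.resize(p["image"][y0:y1,x0:x1,::-1],None,fx=s,fy=s,interpolation=cv2.INTER_CUBIC))
E
python3 - <<'E'
from h import *
d=pickle.load(open("d.pkl","rb"))
crop(d["scene"],"b1.png",125,150,345,290,3.6)
crop(d["side"],"b2.png",130,130,330,270,4)
for n in["scene","side"]:
    p=bot.camera(n)
    for th in["valve1_mid","wheel","pawl","crank_grip","guard","wrench_grip","cap_red","grease","oil"]:
        try:print(n,th,[(round(r["p"],2),np.round(r["box"],1).tolist()) for r in bot.regions_of(p,th)][:5])
        except Exception as e:print(th,e)
print(bot.get_obs()["time"])
E
```

```text
scene valve1_mid []
scene wheel [(0.73, [170.9, 200.8, 60.3, 43.2])]
scene pawl [(0.6, [191.1, 178.1, 23.5, 21.9])]
scene crank_grip [(0.61, [178.9, 199.1, 9.7, 20.0])]
scene guard [(0.74, [254.6, 220.8, 160.8, 92.5])]
scene wrench_grip [(0.43, [315.1, 194.6, 15.0, 14.6]), (0.35, [231.1, 249.8, 204.1, 167.3])]
scene cap_red [(0.61, [264.5, 186.3, 8.7, 5.3])]
scene grease [(0.88, [404.0, 299.5, 35.4, 42.4]), (0.62, [178.4, 197.8, 12.5, 19.5])]
scene oil [(0.73, [140.4, 149.3, 24.2, 44.0])]
side valve1_mid []
side wheel [(0.81, [243.4, 156.7, 43.6, 24.5])]
side pawl [(0.51, [266.6, 164.3, 21.9, 12.0])]
side crank_grip []
side guard [(0.58, [237.9, 209.6, 96.0, 88.9])]
side wrench_grip [(0.65, [283.7, 242.2, 53.2, 17.6]), (0.54, [277.9, 278.4, 41.9, 15.9])]
side cap_red []
side grease [(0.6, [157.5, 306.9, 33.0, 44.8])]
side oil [(0.75, [296.6, 136.6, 17.8, 36.0])]
1.15
```

View pics/b1.png

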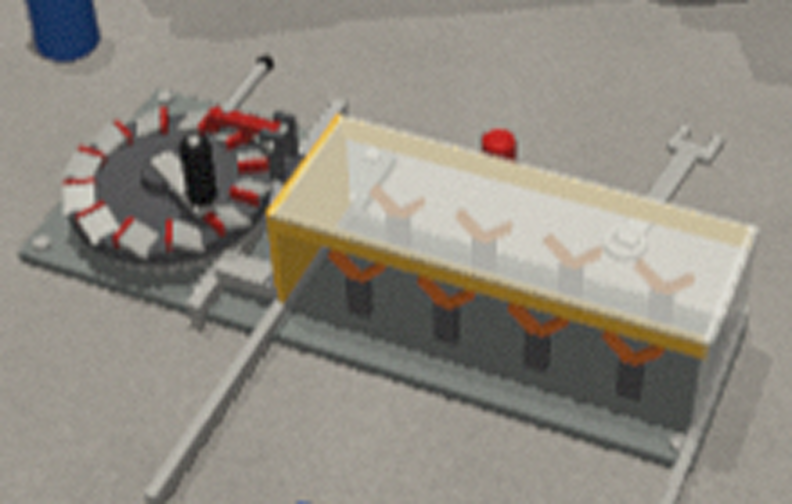

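View pics/b2.png

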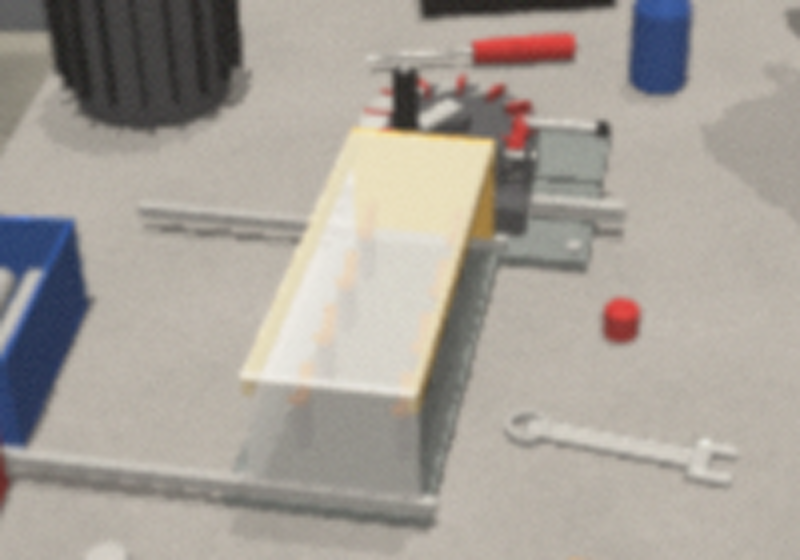

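```bash
python3 - <<'E'
from h import *
from scipy.optimize import least_squares
d=pickle.load(open("d.pkl","rb"));s=d["scene"];w=d["side"]
f=lambda x,y:(x/3.6+125,y/3.6+150)
g=lambda x,y:(x/4+130,y/4+130)
C=[onz(s,*f(*c),.108)[:2] for c in[(340,118),(757,230),(708,345),(270,212)]]
print("guard",np.round(C,4))
for a,b in[(0,1),(3,2),(0,3),(1,2)]:
    v=C[b]-C[a];print(np.linalg.norm(v),np.degrees(np.arctan2(v[1],v[0])))
print("side guard",[np.round(onz(w,*g(*c),.108)[:2],4) for c in[(494,143),(415,395),(245,378),(355,130)]])
# V apex points in scene near row: z top of V .071
for c in[(360,278),(447,305),(538,330),(631,360),(400,215),(485,240),(572,262),(665,290)]:
    print(c,np.round(onz(s,*f(*c),.054)[:2],4))
print("crank top",tri([(s,*f(195,137)),(w,*g(405,72))]),onz(s,*f(195,137),.125))
# red edges teeth
for n,p,c in(("scene",s,(170,200)),("side",w,(243,157))):
    im=p["image"].astype(int);m=(im[:,:,0]>120)&(im[:,:,1]<75)&(im[:,:,2]<75)
    v,u=np.nonzero(m);k=(abs(u-c[0])<32)&(abs(v-c[1])<24)
    P=np.array([onz(p,a,b,.057)[:2] for a,b in zip(u[k],v[k])])
    print(n,len(P),P.mean(0),P.min(0),P.max(0))
    r=least_squares(lambda q:np.hypot(*(P-q[:2]).T)-q[2],[*P.mean(0),.06],loss="soft_l1",f_scale=.004)
    print(r.x)
E
```

```text
guard [[ 0.5435 -0.1443]
 [ 0.5706  0.1573]
 [ 0.6794  0.1452]
 [ 0.6475 -0.1558]]
0.3028020617071243 84.86535986284939
0.30267762386465474 83.95450649470823
0.1045885032227638 -6.3173268555408795
0.10940243602367375 -6.350497569360329
side guard [array([ 0.5346, -0.1427]), array([0.5647, 0.1571]), array([0.6698, 0.1482]), array([ 0.6416, -0.1546])]
(360, 278) [ 0.6391 -0.0977]
(447, 305) [ 0.6459 -0.0333]
(538, 330) [0.6499 0.031 ]
(631, 360) [0.6577 0.0957]
(400, 215) [ 0.5724 -0.0913]
(485, 240) [ 0.579  -0.0264]
(572, 262) [0.5823 0.0372]
(665, 290) [0.5899 0.1041]
crank top [ 0.60948009 -0.22456408  0.12325713] [ 0.60949836 -0.2248253   0.125     ]
scene 139 [ 0.55962189 -0.25258811] [ 0.50375506 -0.3413841 ] [ 0.6547893  -0.19634615]
[ 0.57382541 -0.26518161  0.06637568]
side 136 [ 0.52257866 -0.36814167] [ 0.48206173 -0.41689973] [ 0.56513443 -0.22834408]
[ 0.50372623 -0.32829983  0.07561643]
```

```bash
cat >> h.py <<'E'
from scipy.spatial.transform import Rotation as Rot
def toolR(o): return Rot.from_euler('xyz',o["tcp_rot"],degrees=True).as_matrix()
def plan(tp,tr,o=None,T0=None):
    """target pos, rpy -> xyz units, dr"""
    o=o or bot.get_obs()
    R=toolR(o);p=np.array(o["ee_pos"])
    R2=Rot.from_euler('xyz',tr,degrees=True).as_matrix()
    return np.round(R.T@(np.array(tp)-p)/.04,3), np.round(Rot.from_matrix(R.T@R2).as_rotvec(),3)
E
python3 - <<'E'
from h import *
d=pickle.load(open("d.pkl","rb"));w=d["wrist"]
o=bot.get_obs();R=toolR(o)
c=-w["R"].T@w["t"]
print("cam in tool",R.T@(c-o["ee_pos"]),"axes",(w["R"]@R).round(3))
s=d["scene"];f=lambda x,y:(x/3.6+125,y/3.6+150)
g=lambda x,y:(x/4+130,y/4+130);q=d["side"]
print("ball",tri([(s,*f(265,63)),(q,*g(603,128))]))
print("pivot",tri([(s,*f(287,120)),(q,*g(517,168))]), onz(s,*f(287,120),.074))
print("ball z68",onz(s,*f(265,63),.068),onz(q,*g(603,128),.068))
for th in[.4]:
  print(plan([.40,-.22,.25],[180,0,-6]))
E
```

```text
cam in tool [ 0.06904198  0.00031192 -0.14080944] axes [[ 0.001  1.     0.003]
 [-0.962  0.002 -0.272]
 [-0.272 -0.002  0.962]]
ball [ 0.45119668 -0.24290691  0.06555486]
pivot [ 0.51527435 -0.19687222  0.06085492] [ 0.52017365 -0.19639375  0.074     ]
ball z68 [ 0.4553424  -0.24069702  0.068     ] [ 0.45079516 -0.24045984  0.068     ]
(array([ 6.917, -4.672, -0.468]), array([-0.   ,  0.   ,  0.522]))
```

```bash
python3 - <<'E'
from h import *
print(plan([.47,-.22,.25],[180,0,-5.8]))
E
```

```text
(array([ 8.518, -3.964, -0.468]), array([-0.   ,  0.   ,  0.518]))
```

Request:
{"fn": "step_arm", "kwargs": {
  "dr": [
    [0,0,0.07],
    [0,0,0.14],
    [0,0,0.21],
    [0,0,0.28],
    [0,0,0.35],
    [0,0,0.42],
    [0,0,0.518],
    [0,0,0.518]
  ],
  "xyz": [
    [1.1,-0.5,-0.1],
    [2.2,-1.0,-0.2],
    [3.3,-1.5,-0.3],
    [4.4,-2.0,-0.4],
    [5.5,-2.5,-0.47],
    [6.6,-3.0,-0.47],
    [7.7,-3.5,-0.47],
    [8.518,-3.964,-0.468]
  ],
  "gripper": [0.4,0.4,0.4,0.4,0.4,0.4,0.4,0.4],
  "squeeze": 30
}}

```text
time: 1.95
ee_pos: [0.4715, -0.2179, 0.25]
tcp_rot: [-180.0, -0.0, -5.9]
wrist_force: [-0.5, -0.5, 0.8]
opening: 0.0341
```

```bash
python3 - <<'E'
from h import *
o=bot.get_obs();print(o["ee_pos"],o["tcp_rot"],o["opening"],o["q"],o["time"])
p=bot.camera("wrist");pickle.dump(p,open("w1.pkl","wb"))
cv2.imwrite("pics/w1.png",p["image"][:,:,::-1])
crop(p,"w1c.png",150,50,450,260,2.6)
E
```

```text
[ 0.4714934  -0.21789763  0.2499944 ] [-1.79996776e+02 -2.35541138e-02 -5.92742014e+00] 0.034132996896618015 [-2.48095704e+01  1.19490349e+00  8.22060306e+00  9.70044563e+01
  1.06730623e-02  1.61117851e+02] 1.95
```

View pics/w1.png

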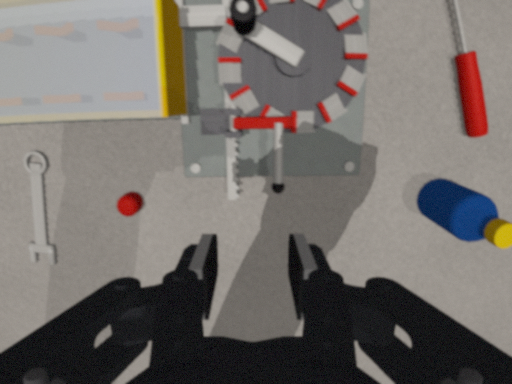

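View pics/w1c.png

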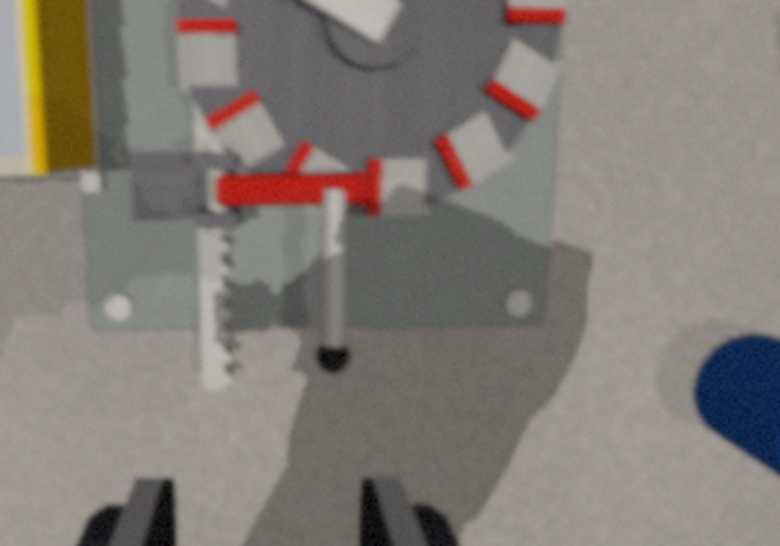

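```bash
python3 - <<'E'
from h import *
p=pickle.load(open("w1.pkl","rb"))
f=lambda x,y:(x/2.6+150,y/2.6+50)
for n,c,z in[("ball",(334,357),.068),("pinmid",(334,280),.068),("pin mount",(334,215),.068),("tip",(378,187),.06),("hingeposts",(170,185),.074)]:
    print(n,np.round(onz(p,*f(*c),z),4))
im=p["image"].astype(int);m=(im[:,:,0]>130)&(im[:,:,1]<80)&(im[:,:,2]<80)
v,u=np.nonzero(m)
P=np.array([onz(p,a,b,.057)[:2] for a,b in zip(u,v)])
print(f(334,357))
# crank top from hub
print("hub",onz(p,*f(368,32),.071)[:2],"cranktop",onz(p,241,8,.125))
# yaw of yellow edge
print([onz(p,a,b,.108)[:2] for a,b in[(163,5),(163,114)]])
E
```

```text
ball [ 0.454  -0.2432  0.068 ]
pinmid [ 0.4851 -0.2457  0.068 ]
pin mount [ 0.5102 -0.2478  0.068 ]
tip [ 0.5186 -0.2664  0.06  ]
hingeposts [ 0.5282 -0.1872  0.074 ]
(278.46153846153845, 187.3076923076923)
hub [ 0.57528393 -0.26549321] cranktop [ 0.6130899  -0.22353347  0.125     ]
[array([ 0.62764048, -0.16039964]), array([ 0.54058479, -0.14665138])]
```

```bash
python3 - <<'E'
from h import *
o=bot.get_obs();print(o["ee_pos"])
print(plan([.482,-.2455,.10],[180,0,-5.8]),plan([.482,-.2455,.054],[180,0,-5.8]))
E
```

```text
[ 0.47354675 -0.21474342  0.24965959]
(array([0.283, 0.751, 3.74 ]), array([-0.002, -0.001,  0.003])) (array([0.282, 0.753, 4.89 ]), array([-0.002, -0.001,  0.003]))
```

Request:
{"fn": "step_arm", "kwargs": {
  "dr": [
    [0,0,0],
    [0,0,0],
    [0,0,0],
    [0,0,0],
    [0,0,0],
    [0,0,0],
    [0,0,0],
    [0,0,0]
  ],
  "xyz": [
    [0.283,0.75,1.0],
    [0.283,0.75,2.0],
    [0.283,0.75,3.0],
    [0.283,0.75,3.5],
    [0.283,0.75,3.7],
    [0.283,0.75,3.74],
    [0.283,0.75,3.74],
    [0.283,0.75,3.74]
  ],
  "gripper": [0.4,0.4,0.4,0.4,0.4,0.4,0.4,0.4]
}}

```text
time: 2.8
ee_pos: [0.479, -0.2513, 0.102]
tcp_rot: [180.0, -0.1, -5.8]
wrist_force: [0.6, 0.6, -0.8]
opening: 0.0341
```

```bash
python3 - <<'E'
from h import *
o=bot.get_obs();print(o["ee_pos"],o["tcp_rot"],o["opening"])
p=bot.camera("wrist");pickle.dump(p,open("w2.pkl","wb"))
crop(p,"w2.png",130,60,430,280,2.6)
print(proj(p,[.4485+.036,-.2455,.068]),proj(p,[.482,-.2455,.1]))
E
```

```text
[ 0.47896539 -0.25134476  0.10201794] [ 1.79952482e+02 -1.23373773e-01 -5.79645209e+00] 0.034140098457465205
[241.45444644 218.41870195] [239.84150122 245.61503131]
```

View pics/w2.png

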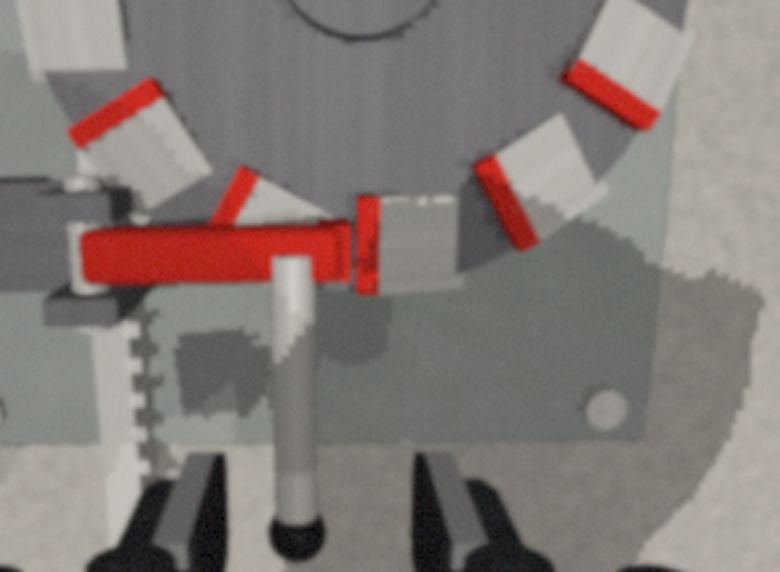

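```bash
python3 - <<'E'
from h import *
p=pickle.load(open("w2.pkl","rb"));f=lambda x,y:(x/2.6+130,y/2.6+60)
for c in[(298,535),(297,515),(295,400),(294,285)]: print(np.round(onz(p,*f(*c),.068),4))
print("hinge",onz(p,*f(90,255),.064))
o=bot.get_obs();print(o["ee_pos"])
E
```

```text
[ 0.4537 -0.244   0.068 ]
[ 0.4589 -0.2444  0.068 ]
[ 0.4872 -0.247   0.068 ]
[ 0.5131 -0.2496  0.068 ]
hinge [ 0.52356034 -0.20562974  0.064     ]
[ 0.47892211 -0.25132931  0.10192313]
```

Request:
{"fn": "step_arm", "kwargs": {
  "dr": [
    [0,0,0],
    [0,0,0],
    [0,0,0],
    [0,0,0],
    [0,0,0],
    [0,0,0],
    [0,0,0],
    [0,0,0]
  ],
  "xyz": [
    [0.06,-0.13,0.3],
    [0.06,-0.13,0.8],
    [0.06,-0.13,1.2],
    [0.06,-0.13,1.2],
    [0.06,-0.13,1.2],
    [0.06,-0.13,1.2],
    [0.06,-0.13,1.2],
    [0.06,-0.13,1.2]
  ],
  "gripper": [0.4,0.4,0.4,0.4,0.0,0.0,0.0,0.0],
  "squeeze": 25
}}

```text
time: 3.65
ee_pos: [0.4816, -0.246, 0.0532]
tcp_rot: [-180.0, -0.1, -5.8]
wrist_force: [0.6, 1.9, 3.1]
opening: 0.009
```

```bash
python3 - <<'E'
from h import *
o=bot.get_obs();print(o["ee_pos"],o["tcp_rot"],o["opening"],o["wrist_force"])
p=bot.camera("wrist");pickle.dump(p,open("w3.pkl","wb"))
crop(p,"w3.png",130,60,430,280,2.6)
E
```

```text
[ 0.48160996 -0.24601995  0.0531921 ] [-1.79999021e+02 -6.84583139e-02 -5.78483617e+00] 0.009039404867613432 [0.60424212 1.86158474 3.08631627]
```

View pics/w3.png

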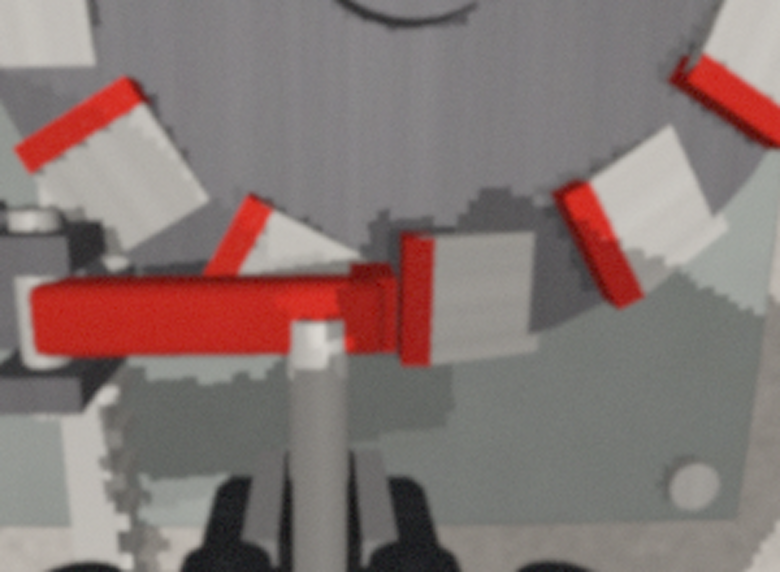

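Request:
{"fn": "step_arm", "kwargs": {
  "dr": [
    [0,0,0],
    [0,0,0],
    [0,0,0],
    [0,0,0],
    [0,0,0],
    [0,0,0],
    [0,0,0],
    [0,0,0]
  ],
  "xyz": [
    [0,-0.08,-0.33],
    [0,-0.25,-0.62],
    [0,-0.505,-0.845],
    [0,-0.81,-0.985],
    [0,-1.145,-1.03],
    [0,-1.48,-0.97],
    [0,-1.685,-0.88],
    [0,-1.825,-0.79]
  ],
  "gripper": [0,0,0,0,0,0,0,0]
}}

```text
time: 4.5
ee_pos: [0.4888, -0.1732, 0.0842]
tcp_rot: [180.0, -0.1, -5.8]
wrist_force: [0.6, -2.0, 1.9]
opening: 0.009
```

```bash
python3 - <<'E'
from h import *
o=bot.get_obs();print(o["ee_pos"],o["tcp_rot"],o["opening"],o["wrist_force"])
p=bot.camera("wrist");pickle.dump(p,open("w3.pkl","wb"))
crop(p,"w4.png",130,60,430,280,2.6)
E
```

```text
[ 0.48882237 -0.17315279  0.08424383] [ 1.79969836e+02 -5.01921773e-02 -5.78417413e+00] 0.009004550460486252 [ 0.61766358 -1.99457233  1.93535069]
```

View pics/w4.png

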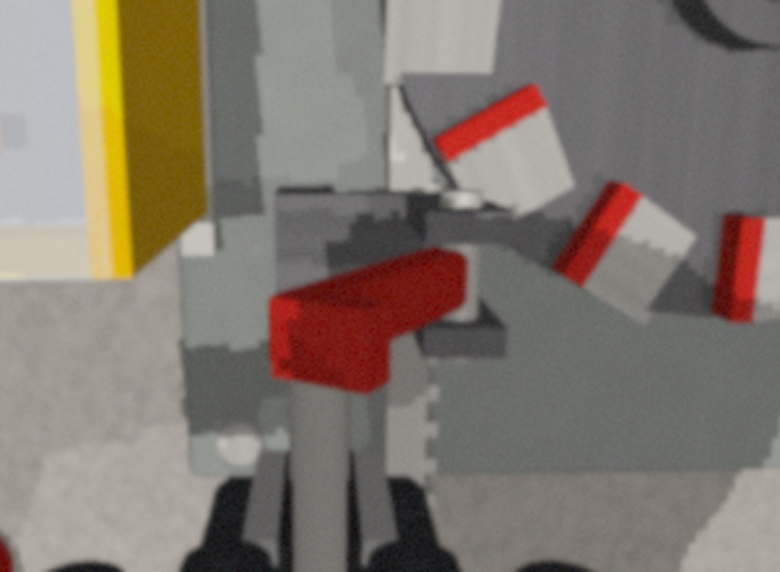

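Request:
{"fn": "step_arm", "kwargs": {
  "dr": [
    [0,0,0],
    [0,0,0],
    [0,0,0],
    [0,0,0],
    [0,0,0],
    [0,0,0],
    [0,0,0],
    [0,0,0]
  ],
  "xyz": [
    [0,-0.04,0.04],
    [0,-0.04,0.04],
    [0,-0.04,0.04],
    [0,-0.04,0.04],
    [0,-0.04,-1],
    [0,-0.04,-2],
    [0,-0.04,-3],
    [0,-0.04,-3.2]
  ],
  "gripper": [0,0.4,0.4,0.4,0.4,0.5,0.6,0.6]
}}

```text
time: 5.35
ee_pos: [0.4899, -0.1724, 0.2167]
tcp_rot: [179.9, -0.3, -5.8]
wrist_force: [0.3, -0.8, -0.6]
opening: 0.0514
```

```bash
python3 - <<'E'
from h import *
o=bot.get_obs();print(o["ee_pos"],o["tcp_rot"],o["opening"],o["wrist_force"])
p=bot.camera("wrist");pickle.dump(p,open("w5.pkl","wb"))
cv2.imwrite("pics/w5.png",p["image"][:,:,::-1])
print(plan([.59,-.24,.18],[180,0,-5.8]))
E
```

```text
[ 0.48986815 -0.17243286  0.21670826] [179.91956873  -0.3391417   -5.81394723] 0.05141330604102055 [ 0.34056839 -0.77304603 -0.60792291]
(array([2.66 , 1.427, 0.906]), array([ 0.001, -0.005, -0.   ]))
```

View pics/w5.png

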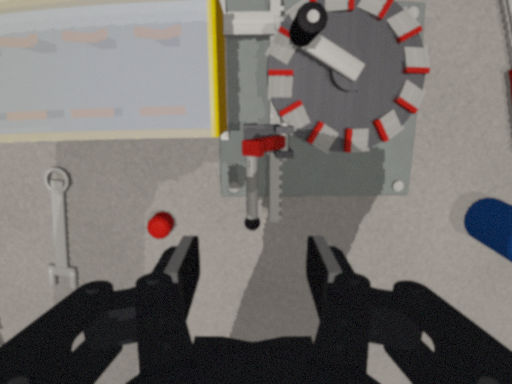

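Request:
{"fn": "step_arm", "kwargs": {
  "dr": [
    [0,0,0],
    [0,0,0],
    [0,0,0],
    [0,0,0],
    [0,0,0],
    [0,0,0],
    [0,0,0],
    [0,0,0]
  ],
  "xyz": [
    [1,0.5,0.1],
    [2,1.1,0.4],
    [2.5,1.35,0.7],
    [2.66,1.43,0.9],
    [2.66,1.43,0.9],
    [2.66,1.43,0.9],
    [2.66,1.43,0.9],
    [2.66,1.43,0.9]
  ],
  "gripper": [0.6,0.6,0.6,0.6,0.6,0.6,0.6,0.6]
}}

```text
time: 6.2
ee_pos: [0.5885, -0.2391, 0.1774]
tcp_rot: [180.0, -0.1, -5.8]
wrist_force: [-0.3, -0.2, 0.1]
opening: 0.0511
```

```bash
python3 - <<'E'
from h import *
o=bot.get_obs();print(o["ee_pos"],o["tcp_rot"],o["opening"],o["wrist_force"])
p=bot.camera("wrist");pickle.dump(p,open("w6.pkl","wb"))
cv2.imwrite("pics/w6.png",p["image"][:,:,::-1])
E
```

```text
[ 0.58851558 -0.23910922  0.17736579] [ 1.79972931e+02 -9.71668942e-02 -5.78059492e+00] 0.05114100938091008 [-0.254314   -0.23997713  0.10157772]
```

View pics/w6.png

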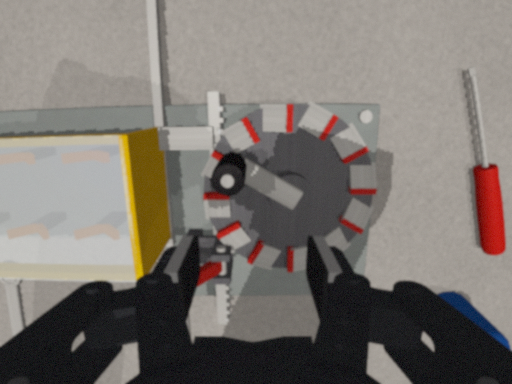

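```bash
python3 - <<'E'
from h import *
p=pickle.load(open("w6.pkl","rb"))
c=onz(p,227,181,.125);w=onz(p,291,187,.057)
print(c,w)
s=np.array([np.cos(np.radians(-5.7)),np.sin(np.radians(-5.7))])
v=(c-w)[:2];print(np.linalg.norm(v),np.degrees(np.arctan2(v[1],v[0])))
o=bot.get_obs();print(o["ee_pos"],plan([c[0],c[1],.086],[180,0,-5.8]))
E
```

```text
[ 0.61289297 -0.22561244  0.125     ] [ 0.58684634 -0.27161458  0.057     ]
0.052864194486802615 60.481256755074746
[ 0.58858084 -0.23915604  0.17723934] (array([ 0.567, -0.399,  2.282]), array([ 0.   , -0.002,  0.   ]))
```

```bash
python3 - <<'E'
from h import *
from scipy.optimize import least_squares
for nm in["w6","w5","w1"]:
    p=pickle.load(open(nm+".pkl","rb"))
    im=p["image"].astype(int);m=((im[:,:,0]>110)&(im[:,:,1]<70)&(im[:,:,2]<70)).astype(np.uint8)
    n,l,st,ce=cv2.connectedComponentsWithStats(m)
    pts=[];segs=[]
    for i in range(1,n):
        if 25<st[i,4]<250:
            v,u=np.nonzero(l==i);P=np.array([onz(p,a,b,.057)[:2] for a,b in zip(u,v)])
            c=P.mean(0);ev,E=np.linalg.eigh(np.cov(P.T));pts.append(c);segs.append((c,E[:,1]))
    pts=np.array(pts);k=np.hypot(*(pts-[.578,-.267]).T)<.09;pts=pts[k];segs=[s for s,q in zip(segs,k) if q]
    r=least_squares(lambda q:np.hypot(*(pts-q[:2]).T)-q[2],[.58,-.265,.065],loss="soft_l1",f_scale=.001)
    # line intersection
    print(nm,len(pts),r.x,np.round(np.hypot(*(pts-r.x[:2]).T),3))
E
```

```text
w6 11 [ 0.58101145 -0.26974066  0.06322036] [0.063 0.062 0.063 0.063 0.069 0.063 0.063 0.064 0.062 0.063 0.063]
w5 11 [ 0.58069633 -0.26933338  0.06245077] [0.056 0.061 0.068 0.063 0.063 0.063 0.063 0.063 0.062 0.062 0.062]
w1 8 [ 0.5784079  -0.26861801  0.06074865] [0.06  0.059 0.064 0.062 0.062 0.06  0.061 0.059]
```

Request:
{"fn": "step_arm", "kwargs": {
  "dr": [
    [0,0,0],
    [0,0,0],
    [0,0,0],
    [0,0,0],
    [0,0,0],
    [0,0,0],
    [0,0,0],
    [0,0,0]
  ],
  "xyz": [
    [0.567,-0.4,0.3],
    [0.567,-0.4,0.6],
    [0.567,-0.4,1.3],
    [0.567,-0.4,2.0],
    [0.567,-0.4,2.28],
    [0.567,-0.4,2.28],
    [0.567,-0.4,2.28],
    [0.567,-0.4,2.28]
  ],
  "gripper": [0.6,0.6,0.6,0.6,0.6,0.0,0.0,0.0],
  "squeeze": 30
}}

```text
time: 7.05
ee_pos: [0.6134, -0.2259, 0.0863]
tcp_rot: [180.0, -0.1, -5.8]
wrist_force: [-0.1, 1.6, 0.0]
opening: 0.0213
```

```bash
cat >> h.py <<'E'
W=np.array([.581,-.2695])
def arc(angs,z,R=.055,yaw=-5.8):
    out=[]
    for a in angs:
        a=np.radians(a);out.append(plan([*(W+R*np.array([np.cos(a),np.sin(a)])),z],[180,0,yaw])[0].tolist())
    print(out)
E
python3 - <<'E'
from h import *
o=bot.get_obs();print(o["ee_pos"],o["tcp_rot"],o["opening"],o["wrist_force"])
v=o["ee_pos"][:2]-W;print(np.hypot(*v),np.degrees(np.arctan2(v[1],v[0])))
arc([45,35,25,15,5,-5,-15,-25],o["ee_pos"][2])
E
```

```text
[ 0.61341754 -0.22591027  0.08632164] [ 1.79994703e+02 -9.69192954e-02 -5.79409331e+00] 0.02133828460405364 [-0.07575135  1.55846936  0.02679594]
0.05432275044272562 53.361937370655454
[[0.173, 0.101, 0.0], [0.345, 0.268, 0.001], [0.485, 0.462, 0.001], [0.589, 0.678, 0.001], [0.654, 0.908, 0.001], [0.679, 1.147, 0.001], [0.661, 1.386, 0.001], [0.602, 1.618, 0.001]]
```

Request:
{"fn": "step_arm", "kwargs": {
  "dr": [
    [0,0,0],
    [0,0,0],
    [0,0,0],
    [0,0,0],
    [0,0,0],
    [0,0,0],
    [0,0,0],
    [0,0,0]
  ],
  "xyz": [
    [0.17,0.1,0],
    [0.345,0.268,0],
    [0.485,0.462,0],
    [0.589,0.678,0],
    [0.654,0.908,0],
    [0.679,1.147,0],
    [0.661,1.386,0],
    [0.602,1.618,0]
  ],
  "gripper": [0,0,0,0,0,0,0,0]
}}

```text
time: 7.85
ee_pos: [0.6312, -0.2931, 0.0863]
tcp_rot: [-180.0, -0.1, -5.8]
wrist_force: [-1.4, 6.2, 6.7]
opening: 0.021
```

```bash
python3 - <<'E'
from h import *
o=bot.get_obs();print(o["ee_pos"],o["tcp_rot"],o["opening"],o["wrist_force"])
v=o["ee_pos"][:2]-W;print(np.hypot(*v),np.degrees(np.arctan2(v[1],v[0])))
arc([-35,-45,-55,-65,-75,-83,-89,-90],o["ee_pos"][2])
E
```

```text
[ 0.6312398  -0.29307098  0.0862703 ] [-1.79979974e+02 -1.40889229e-01 -5.77363454e+00] 0.0210008874209285 [-1.39902948  6.16358583  6.71631782]
0.055494403718455584 -25.13453998398657
[[-0.109, 0.211, -0.0], [-0.244, 0.41, -0.001], [-0.411, 0.581, -0.001], [-0.605, 0.721, -0.002], [-0.821, 0.826, -0.002], [-1.005, 0.881, -0.003], [-1.147, 0.905, -0.003], [-1.171, 0.908, -0.003]]
```

Request:
{"fn": "step_arm", "kwargs": {
  "dr": [
    [0,0,0],
    [0,0,0],
    [0,0,0],
    [0,0,0],
    [0,0,0],
    [0,0,0],
    [0,0,0],
    [0,0,0]
  ],
  "xyz": [
    [-0.109,0.211,0],
    [-0.244,0.41,0],
    [-0.411,0.581,0],
    [-0.605,0.721,0],
    [-0.821,0.826,0],
    [-1.005,0.881,0],
    [-1.1,0.9,0],
    [-1.17,0.91,0]
  ],
  "gripper": [0,0,0,0,0,0,0,0]
}}

```text
time: 8.65
ee_pos: [0.582, -0.3253, 0.0864]
tcp_rot: [179.9, -0.3, -5.8]
wrist_force: [17.9, 0.0, -0.0]
opening: 0.0214
```

```bash
python3 - <<'E'
from h import *
o=bot.get_obs();print(o["ee_pos"],o["tcp_rot"],o["opening"],o["wrist_force"])
v=o["ee_pos"][:2]-W;print(np.hypot(*v),np.degrees(np.arctan2(v[1],v[0])))
p=bot.camera("scene");pickle.dump(p,open("s2.pkl","wb"));cv2.imwrite("pics/s2.png",p["image"][:,:,::-1])
arc([-92,-94,-96,-100],o["ee_pos"][2])
E
```

```text
[ 0.58200109 -0.32531709  0.08635539] [179.92784353  -0.34565885  -5.80357886] 0.021368005552975022 [ 1.79176502e+01  7.64946944e-03 -4.61309616e-02]
0.05582606957624496 -88.97249950186183
[[-0.08, -0.013, -0.002], [-0.128, -0.01, -0.002], [-0.176, -0.01, -0.002], [-0.272, -0.013, -0.003]]
```

View pics/s2.png

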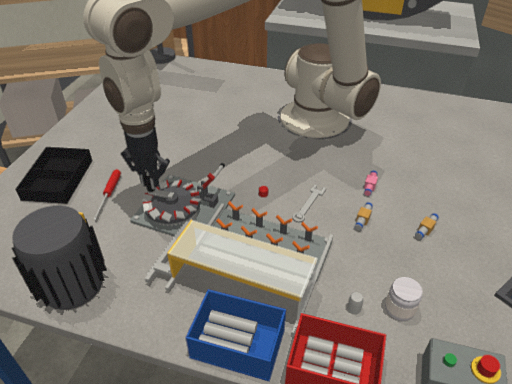

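Request:
{"fn": "step_arm", "kwargs": {
  "dr": [
    [0,0,0],
    [0,0,0],
    [0,0,0],
    [0,0,0],
    [0,0,0],
    [0,0,0],
    [0,0,0],
    [0,0,0]
  ],
  "xyz": [
    [0,0,0],
    [0,0,0],
    [0,0,-1],
    [0,0,-2],
    [0,0,-3],
    [0,0,-3.5],
    [0,0,-3.5],
    [0,0,-3.5]
  ],
  "gripper": [0.6,0.6,0.7,0.7,0.7,0.7,0.7,0.7]
}}

```text
time: 9.5
ee_pos: [0.58, -0.3245, 0.2243]
tcp_rot: [180.0, 0.0, -5.8]
wrist_force: [0.8, -0.3, -0.3]
opening: 0.0598
```

```bash
python3 - <<'E'
from h import *
o=bot.get_obs();print(o["ee_pos"],o["wrist_force"])
s=bot.camera("scene")
crop(s,"s3.png",330,150,450,250,6)
crop(s,"s4.png",130,160,340,300,3.6)
w=bot.camera("side");crop(w,"s5.png",230,250,370,360,5)
pickle.dump((s,w),open("s3.pkl","wb"))
E
```

```text
[ 0.58001017 -0.32449815  0.22426867] [ 0.83419285 -0.28845785 -0.287818  ]
```

View pics/s3.png

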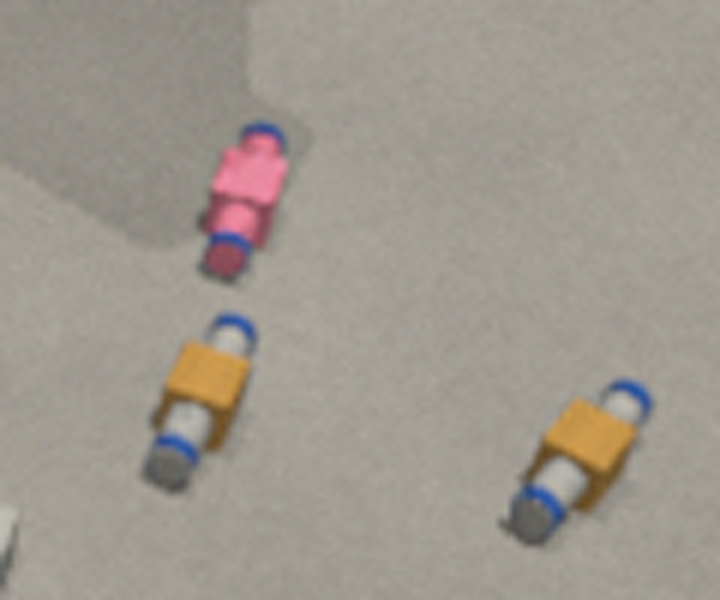

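View pics/s4.png

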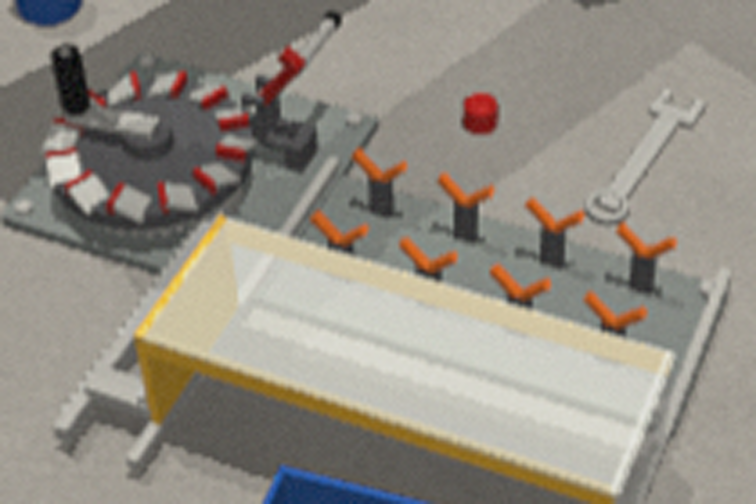

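View pics/s5.png

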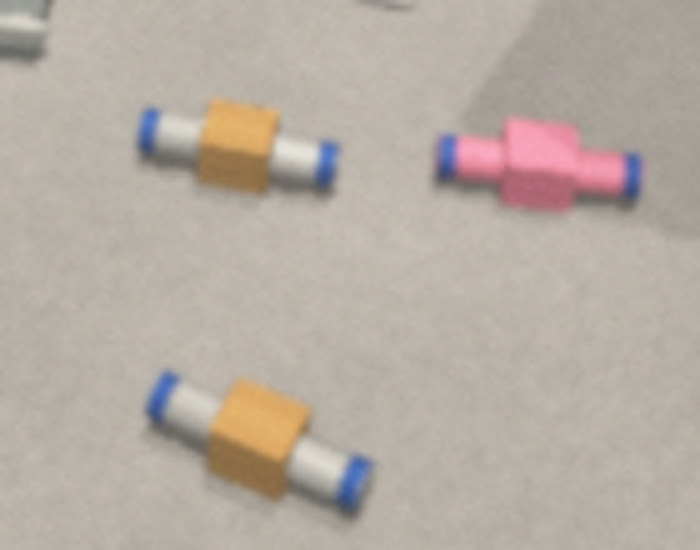

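```bash
python3 - <<'E'
from h import *
s,w=pickle.load(open("s3.pkl","rb"))
f=lambda x,y:(x/3.6+130,y/3.6+160)
B=[((360,155),(405,167)),((445,180),(492,187)),((532,204),(580,215)),((622,230),(672,243))]
F=[((318,217),(365,230)),((407,243),(453,258)),((497,270),(548,284)),((590,298),(642,313))]
m=lambda t:(onz(s,*f(*t[0]),.069)+onz(s,*f(*t[1]),.069))[:2]/2
bb=np.array([m(t) for t in B]);ff=np.array([m(t) for t in F]);mid=(bb+ff)/2
print(mid.round(4),np.diff(mid,axis=0));d=mid[3]-mid[0];print(np.linalg.norm(d)/3,90-np.degrees(np.arctan2(d[1],d[0])),np.linalg.norm(ff-bb,axis=1),[np.degrees(np.arctan2(v[1],v[0])) for v in ff-bb])
a=lambda x,y:(x/6+330,y/6+150)
b=lambda x,y:(x/5+230,y/5+250)
for nm,body,e1,e2,sb in[("A",(210,372),(233,325),(170,465),(245,125)),("B",(590,437),(628,395),(532,515),(265,410))]:
    # top face centre z=.03
    print(nm,onz(s,*a(*body),.03),onz(w,*b(*sb),.03))
    p1=onz(s,*a(*e1),.02);p2=onz(s,*a(*e2),.012);v=(p2-p1)[:2];print(np.degrees(np.arctan2(v[1],v[0])),np.linalg.norm(v))
E
```

```text
[[ 0.6029 -0.095 ]
 [ 0.6084 -0.0302]
 [ 0.6146  0.0347]
 [ 0.6216  0.0992]] [[0.00548883 0.06477107]
 [0.00624254 0.06486316]
 [0.00693763 0.06455934]]
0.06502962990655967 5.4913118101826655 [0.06705713 0.0693488  0.06739246 0.06689958] [np.float64(-5.948390482124754), np.float64(-5.405865711572845), np.float64(-4.909755624815643), np.float64(-5.537534952596263)]
A [0.45926728 0.22664361 0.03      ] [0.45196403 0.22647417 0.03      ]
-10.183983373757394 0.0893628623693725
B [0.45232787 0.38823273 0.03      ] [0.44266144 0.38566395 0.03      ]
-25.176054746991458 0.08642862967767477
```

```bash
python3 - <<'E'
from h import *
print(plan([.56,-.11,.224],[180,0,55]))
E
```

```text
(array([-1.031, -5.276, -0.018]), array([-0.002,  0.002, -1.061]))
```

Request:
{"fn": "step_arm", "kwargs": {
  "dr": [
    [0,0,-0.14],
    [0,0,-0.28],
    [0,0,-0.42],
    [0,0,-0.56],
    [0,0,-0.7],
    [0,0,-0.84],
    [0,0,-0.98],
    [0,0,-1.06]
  ],
  "xyz": [
    [-0.13,-0.7,0],
    [-0.26,-1.4,0],
    [-0.4,-2.1,0],
    [-0.52,-2.8,0],
    [-0.65,-3.5,0],
    [-0.78,-4.2,0],
    [-0.9,-4.8,0],
    [-1.03,-5.28,0]
  ],
  "gripper": [0.7,0.7,0.7,0.7,0.7,0.7,0.7,0.7]
}}

```text
time: 10.4
ee_pos: [0.5597, -0.1085, 0.2232]
tcp_rot: [-179.9, 0.1, 55.3]
wrist_force: [-0.9, -0.1, 0.7]
opening: 0.0596
```

```bash
python3 - <<'E'
from h import *
o=bot.get_obs();print(o["q"])
print(plan([.5,.10,.22],[180,0,115]))
E
```

```text
[-1.09676901e+01  7.76270389e+00  1.22158483e+01  9.45925177e+01
 -8.86648000e-04  1.13750559e+02]
(array([ 3.434, -4.195,  0.087]), array([-0.003, -0.   , -1.042]))
```

Request:
{"fn": "step_arm", "kwargs": {
  "dr": [
    [0,0,-0.14],
    [0,0,-0.28],
    [0,0,-0.42],
    [0,0,-0.56],
    [0,0,-0.7],
    [0,0,-0.84],
    [0,0,-0.98],
    [0,0,-1.04]
  ],
  "xyz": [
    [0.4,-0.5,0],
    [0.8,-1.0,0],
    [1.3,-1.6,0],
    [1.8,-2.2,0],
    [2.3,-2.8,0],
    [2.8,-3.4,0],
    [3.2,-3.9,0],
    [3.43,-4.2,0]
  ],
  "gripper": [0.7,0.7,0.7,0.7,0.7,0.7,0.7,0.7]
}}

```text
time: 11.2
ee_pos: [0.5006, 0.1004, 0.2233]
tcp_rot: [-179.9, -0.0, 114.9]
wrist_force: [0.4, 0.8, 1.0]
opening: 0.0597
```

```bash
python3 - <<'E'
from h import *
o=bot.get_obs();print(o["q"])
print(plan([.456,.2266,.17],[180,0,170]))
E
```

```text
[ 1.13329517e+01 -4.63306032e-01  3.57631316e+00  9.41712252e+01
  6.66545640e-03  7.64361071e+01]
(array([3.331, 0.32 , 1.335]), array([-0.002, -0.002, -0.962]))
```

Request:
{"fn": "step_arm", "kwargs": {
  "dr": [
    [0,0,-0.14],
    [0,0,-0.28],
    [0,0,-0.42],
    [0,0,-0.56],
    [0,0,-0.7],
    [0,0,-0.84],
    [0,0,-0.96],
    [0,0,-0.96]
  ],
  "xyz": [
    [0.5,0.05,0.2],
    [1.0,0.1,0.4],
    [1.5,0.15,0.6],
    [2.0,0.2,0.8],
    [2.5,0.25,1.0],
    [3.0,0.3,1.2],
    [3.33,0.32,1.33],
    [3.33,0.32,1.33]
  ],
  "gripper": [0.7,0.7,0.7,0.7,0.7,0.7,0.7,0.7]
}}

```text
time: 12.0
ee_pos: [0.4567, 0.2261, 0.1694]
tcp_rot: [-179.9, -0.2, 169.8]
wrist_force: [0.6, -0.6, -0.4]
opening: 0.0598
```

```bash
python3 - <<'E'
from h import *
o=bot.get_obs();print(o["q"],o["ee_pos"],o["tcp_rot"])
p=bot.camera("wrist");pickle.dump(p,open("w7.pkl","wb"))
cv2.imwrite("pics/w7.png",p["image"][:,:,::-1])
E
```

```text
[ 2.63277454e+01 -1.17334054e+00 -3.09557137e+00  8.82784652e+01
  8.82235859e-03  3.65767886e+01] [0.45673204 0.22605526 0.16939215] [-1.79887490e+02 -1.66427818e-01  1.69750778e+02]
```

View pics/w7.png

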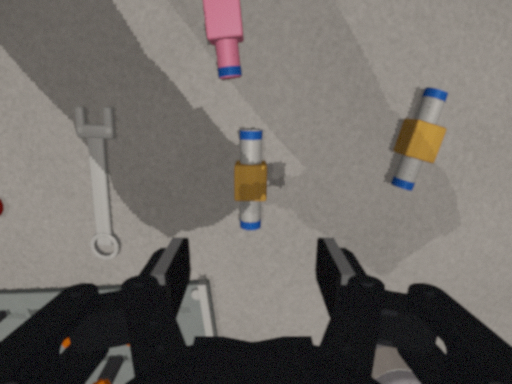

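```bash
cat >> h.py <<'E'
def valves(p,zc=.015,show=True):
    im=p["image"];hsv=cv2.cvtColor(im,cv2.COLOR_RGB2HSV).astype(int)
    br=((hsv[:,:,0]>=12)&(hsv[:,:,0]<=24)&(hsv[:,:,1]>150)&(hsv[:,:,2]>70)).astype(np.uint8)
    bl=((hsv[:,:,0]>=105)&(hsv[:,:,0]<=122)&(hsv[:,:,1]>140)&(hsv[:,:,2]>50)).astype(np.uint8)
    n,l,st,ce=cv2.connectedComponentsWithStats(bl);B=[(ce[i],st[i,4]) for i in range(1,n) if st[i,4]>25]
    n,l,st,ce=cv2.connectedComponentsWithStats(br);out=[]
    for i in range(1,n):
        if st[i,4]<250: continue
        c=onz(p,*ce[i],zc+.010)[:2]
        E=[onz(p,*b,zc+.007)[:2] for b,a in B]
        E=[e for e in E if .03<np.hypot(*(e-c))<.055]
        r=dict(pix=ce[i],area=st[i,4],c=c,ends=E)
        if len(E)==2:
            m=(E[0]+E[1])/2;v=E[1]-E[0];r["m"]=m;r["L"]=np.hypot(*v);r["yaw"]=(np.degrees(np.arctan2(v[1],v[0]))+90)%180-90
        out.append(r)
        if show: print({k:np.round(x,4) if k!="ends" else len(x) for k,x in r.items()})
    return out
E
python3 - <<'E'
from h import *
p=pickle.load(open("w7.pkl","rb"))
v=valves(p)
o=bot.get_obs()
print(o["ee_pos"])
print(plan([*v[0].get("m",v[0]["c"]),.012],[180,0,v[0]["yaw"]+180]) if "yaw" in v[0] else 0)
E
```

```text
{'pix': array([419.4589, 139.4928]), 'area': np.int32(1449), 'c': array([0.4441, 0.3822]), 'ends': 2, 'm': array([0.4446, 0.3829]), 'L': np.float64(0.0858), 'yaw': np.float64(-24.7511)}
{'pix': array([249.8913, 181.7388]), 'area': np.int32(1076), 'c': array([0.4559, 0.2236]), 'ends': 2, 'm': array([0.4567, 0.2237]), 'L': np.float64(0.0859), 'yaw': np.float64(-10.3543)}
[0.45728614 0.22541899 0.17013235]
(array([1.023, 3.819, 3.949]), array([-0.002, -0.002,  0.248]))
```

Request:
{"fn": "step_arm", "kwargs": {
  "dr": [
    [0,0,0],
    [0,0,0],
    [0,0,0],
    [0,0,0],
    [0,0,0],
    [0,0,0],
    [0,0,0],
    [0,0,0]
  ],
  "xyz": [
    [0.01,-0.045,1],
    [0.01,-0.045,2],
    [0.01,-0.045,3],
    [0.01,-0.045,3.7],
    [0.01,-0.045,4.05],
    [0.01,-0.045,4.05],
    [0.01,-0.045,4.05],
    [0.01,-0.045,4.05]
  ],
  "gripper": [0.7,0.7,0.7,0.7,0.7,0.7,0.0,0.0],
  "squeeze": 60
}}

```text
time: 12.85
ee_pos: [0.4585, 0.2241, 0.0115]
tcp_rot: [179.9, 0.1, 169.5]
wrist_force: [-0.1, -0.8, 2.0]
opening: 0.0314
```

Request:
{"fn": "step_arm", "kwargs": {
  "dr": [
    [0,0,0],
    [0,0,0],
    [0,0,0],
    [0,0,0],
    [0,0,0],
    [0,0,0],
    [0,0,0],
    [0,0,0]
  ],
  "xyz": [
    [0,0,0],
    [0,0,0],
    [0,0,-0.5],
    [0,0,-1.5],
    [0,0,-2.5],
    [0,0,-3.3],
    [0,0,-3.5],
    [0,0,-3.5]
  ],
  "gripper": [0,0,0,0,0,0,0,0]
}}

```text
time: 13.65
ee_pos: [0.4581, 0.2241, 0.1508]
tcp_rot: [179.9, 0.1, 169.5]
wrist_force: [-0.3, 0.5, -2.8]
opening: 0.0286
```

```bash
python3 - <<'E'
from h import *
o=bot.get_obs();print(o["q"],o["ee_pos"],o["tcp_rot"],o["opening"],o["wrist_force"])
p=bot.camera("wrist");pickle.dump(p,open("w8.pkl","wb"))
cv2.imwrite("pics/w8.png",p["image"][:,:,::-1])
v=valves(p,zc=o["ee_pos"][2]+.008)
E
```

```text
[ 2.60649519e+01 -1.52926722e+00 -5.49408481e+00  8.58893677e+01
  3.21494851e-04  3.65442393e+01] [0.45807262 0.22406189 0.1507935 ] [1.79912917e+02 1.16955707e-01 1.69520624e+02] 0.028616677812032372 [-0.27925937  0.46793429 -2.80185813]
{'pix': array([430.9197, 138.1485]), 'area': np.int32(1657), 'c': array([0.4151, 0.3033]), 'ends': 0}
{'pix': array([252.43  , 257.2705]), 'area': np.int32(4942), 'c': array([0.4523, 0.2251]), 'ends': 2, 'm': array([0.4539, 0.225 ]), 'L': np.float64(0.0828), 'yaw': np.float64(-10.2115)}
```

View pics/w8.png

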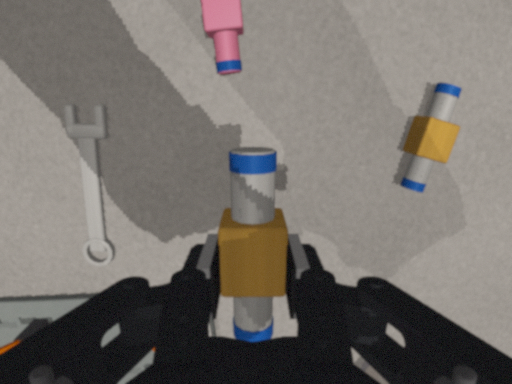

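```bash
python3 - <<'E'
from h import *
print(plan([.624,.0995,.16],[180,0,174.4]))
E
```

```text
(array([-4.659, -2.298, -0.272]), array([ 0.   ,  0.   , -0.085]))
```

Request:
{"fn": "step_arm", "kwargs": {
  "dr": [
    [0,0,-0.02],
    [0,0,-0.04],
    [0,0,-0.06],
    [0,0,-0.085],
    [0,0,-0.085],
    [0,0,-0.085],
    [0,0,-0.085],
    [0,0,-0.085]
  ],
  "xyz": [
    [-0.8,-0.4,-0.25],
    [-1.6,-0.8,-0.27],
    [-2.4,-1.2,-0.27],
    [-3.2,-1.6,-0.27],
    [-4.0,-2.0,-0.27],
    [-4.66,-2.3,-0.27],
    [-4.66,-2.3,-0.27],
    [-4.66,-2.3,-0.27]
  ],
  "gripper": [0,0,0,0,0,0,0,0]
}}

```text
time: 14.5
ee_pos: [0.6234, 0.0989, 0.1577]
tcp_rot: [-180.0, -0.2, 174.3]
wrist_force: [-0.6, 0.7, -2.0]
opening: 0.0285
```

```bash
python3 - <<'E'
from h import *
o=bot.get_obs();print(o["q"],o["ee_pos"],o["tcp_rot"],o["opening"],o["wrist_force"])
p=bot.camera("wrist");pickle.dump(p,open("w9.pkl","wb"))
cv2.imwrite("pics/w9.png",p["image"][:,:,::-1])
v=valves(p,zc=o["ee_pos"][2]+.004)
E
```

```text
[9.00714541e+00 1.56558739e+01 1.41504051e+01 8.87279622e+01
 1.23607944e-02 1.46715700e+01] [0.62339516 0.09887804 0.15767524] [-179.95283452   -0.22895028  174.33545601] 0.02848085204182869 [-0.57159133  0.7150517  -1.97952903]
{'pix': array([247.8645, 141.2513]), 'area': np.int32(561), 'c': array([0.5692, 0.1023]), 'ends': 0}
{'pix': array([159.277 , 142.1309]), 'area': np.int32(527), 'c': array([0.566 , 0.0671]), 'ends': 1}
{'pix': array([ 74.3925, 143.7286]), 'area': np.int32(479), 'c': array([0.5627, 0.0317]), 'ends': 0}
{'pix': array([252.4826, 257.4999]), 'area': np.int32(4981), 'c': array([0.6198, 0.0992]), 'ends': 2, 'm': array([0.6211, 0.0992]), 'L': np.float64(0.0851), 'yaw': np.float64(-5.3762)}
{'pix': array([ 17.6261, 224.8696]), 'area': np.int32(345), 'c': array([ 0.595 , -0.0043]), 'ends': 0}
{'pix': array([ 86.9696, 225.6182]), 'area': np.int32(461), 'c': array([0.5982, 0.0288]), 'ends': 0}
{'pix': array([166.2977, 225.5934]), 'area': np.int32(487), 'c': array([0.6014, 0.0639]), 'ends': 1}
{'pix': array([ 17.8421, 304.472 ]), 'area': np.int32(1248), 'c': array([ 0.6358, -0.0184]), 'ends': 0}
```

View pics/w9.png

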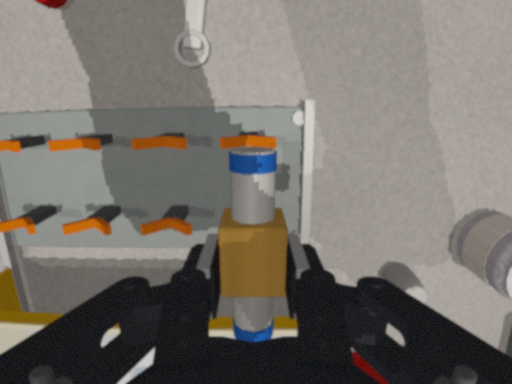

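```bash
python3 - <<'E'
from h import *
p=pickle.load(open("w9.pkl","rb"))
for c in[(248,141.5),(159.5,142),(74.5,143.7),(166.5,224),(87,224)]: print(c,onz(p,*c,.064)[:2].round(4))
o=bot.get_obs();print(o["ee_pos"])
E
```

```text
(248, 141.5) [0.5806 0.0998]
(159.5, 142) [0.5743 0.0348]
(74.5, 143.7) [ 0.5684 -0.0304]
(166.5, 224) [0.6383 0.0292]
(87, 224) [ 0.6324 -0.0356]
[0.62311526 0.0993954  0.1583984 ]
```

Request:
{"fn": "step_arm", "kwargs": {
  "dr": [
    [0,0,0],
    [0,0,0],
    [0,0,0],
    [0,0,0],
    [0,0,0],
    [0,0,0],
    [0,0,0],
    [0,0,0]
  ],
  "xyz": [
    [0.16,-0.064,0.4],
    [0.16,-0.064,0.9],
    [0.16,-0.064,1.4],
    [0.16,-0.064,1.8],
    [0.16,-0.064,2.1],
    [0.16,-0.064,2.2],
    [0.16,-0.064,2.28],
    [0.16,-0.064,2.28]
  ],
  "gripper": [0,0,0,0,0,0,0,0]
}}

```text
time: 15.35
ee_pos: [0.6174, 0.0976, 0.0695]
tcp_rot: [180.0, 0.0, 174.4]
wrist_force: [0.3, -0.3, -1.7]
opening: 0.0286
```

```bash
python3 - <<'E'
from h import *
o=bot.get_obs();print(o["ee_pos"],o["tcp_rot"],o["opening"],o["wrist_force"])
p=bot.camera("wrist");cv2.imwrite("pics/w10.png",p["image"][:,:,::-1])
s=bot.camera("scene");crop(s,"s10.png",130,130,340,300,3.6)
E
```

```text
[0.61740647 0.09764486 0.06948535] [1.79994238e+02 2.03486728e-02 1.74410544e+02] 0.028601408313123314 [ 0.26228558 -0.32104954 -1.67266225]
```

View pics/w10.png

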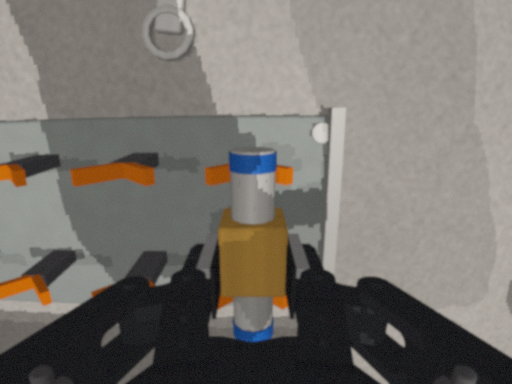

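View pics/s10.png

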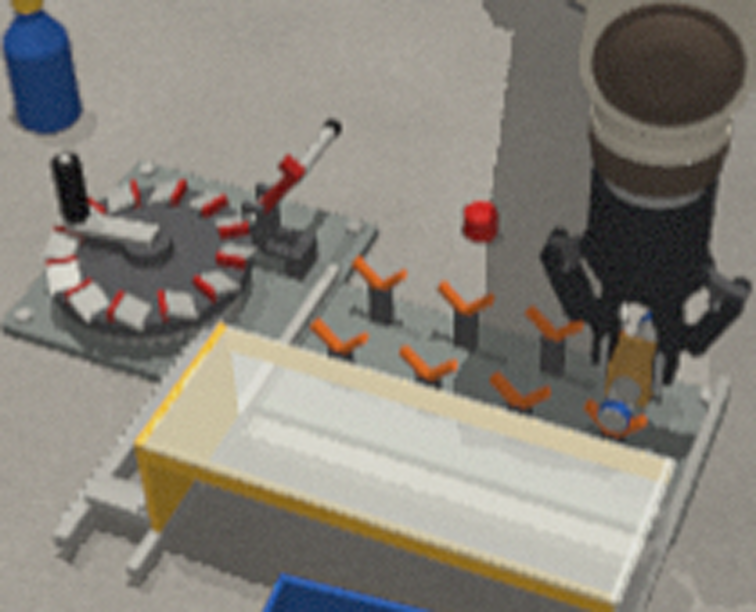

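```bash
python3 - <<'E'
from h import *
p=bot.camera("wrist");pickle.dump(p,open("w10.pkl","wb"))
o=bot.get_obs();print(o["ee_pos"])
for c in[(249,175),(224,299),(280,299),(112,174),(252,155)]:print(c,onz(p,*c,.068)[:2].round(4))
valves(p,zc=o["ee_pos"][2]+.0035)
E
```

```text
[0.61778244 0.09749437 0.07001679]
(249, 175) [0.5806 0.0996]
(224, 299) [0.6445 0.0801]
(280, 299) [0.6473 0.109 ]
(112, 174) [0.5738 0.0362]
(252, 155) [0.5715 0.1018]
{'pix': array([113.6373, 172.6292]), 'area': np.int32(1351), 'c': array([0.5706, 0.0444]), 'ends': 0}
{'pix': array([ 12.8384, 173.1756]), 'area': np.int32(427), 'c': array([ 0.5661, -0.0009]), 'ends': 0}
{'pix': array([217.1292, 173.7649]), 'area': np.int32(387), 'c': array([0.5754, 0.0872]), 'ends': 0}
{'pix': array([283.9205, 174.2121]), 'area': np.int32(264), 'c': array([0.5782, 0.1143]), 'ends': 0}
{'pix': array([252.6904, 259.4027]), 'area': np.int32(5249), 'c': array([0.6152, 0.0979]), 'ends': 2, 'm': array([0.6157, 0.0978]), 'L': np.float64(0.0856), 'yaw': np.float64(-5.3896)}
{'pix': array([ 26.0051, 286.5361]), 'area': np.int32(789), 'c': array([ 0.6208, -0.012 ]), 'ends': 0}
```

Request:
{"fn": "step_arm", "kwargs": {
  "dr": [
    [0,0,0],
    [0,0,0],
    [0,0,0],
    [0,0,0],
    [0,0,0],
    [0,0,0],
    [0,0,0],
    [0,0,0]
  ],
  "xyz": [
    [0.05,-0.01,0.05],
    [0.05,-0.02,0.1],
    [0.05,-0.02,0.14],
    [0.05,-0.02,0.14],
    [0.05,-0.02,0.14],
    [0.05,-0.02,0.14],
    [0.05,-0.02,0.14],
    [0.05,-0.02,0.14]
  ],
  "gripper": [0,0,0,0,0,0,0.55,0.55]
}}

```text
time: 16.3
ee_pos: [0.6156, 0.0969, 0.064]
tcp_rot: [180.0, 0.0, 174.4]
wrist_force: [0.6, 0.4, 0.4]
opening: 0.0469
```

Request:
{"fn": "step_arm", "kwargs": {
  "dr": [
    [0,0,0],
    [0,0,0],
    [0,0,0],
    [0,0,0],
    [0,0,0],
    [0,0,0],
    [0,0,0],
    [0,0,0]
  ],
  "xyz": [
    [0,0,0],
    [0,0,0],
    [0,0,-0.5],
    [0,0,-1.5],
    [0,0,-2.5],
    [0,0,-3],
    [0,0,-3],
    [0,0,-3]
  ],
  "gripper": [0.55,0.55,0.55,0.55,0.55,0.55,0.55,0.55]
}}

```text
time: 17.1
ee_pos: [0.6155, 0.0969, 0.1835]
tcp_rot: [180.0, 0.0, 174.4]
wrist_force: [-0.5, 0.7, -1.0]
opening: 0.0471
```

```bash
python3 - <<'E'
from h import *
o=bot.get_obs();print(o["ee_pos"],o["tcp_rot"],o["opening"],o["wrist_force"])
p=bot.camera("wrist");cv2.imwrite("pics/w11.png",p["image"][:,:,::-1]);valves(p,zc=.068)
print(plan([.4446,.3829,.17],[180,0,155.2]))
E
```

```text
[0.61548531 0.09687582 0.18348413] [1.79993159e+02 2.47793211e-02 1.74396982e+02] 0.047088094778499026 [-0.54721012  0.7212043  -0.99427461]
{'pix': array([172.0711, 147.0872]), 'area': np.int32(436), 'c': array([0.5728, 0.0385]), 'ends': 0}
{'pix': array([ 94.2431, 148.2481]), 'area': np.int32(399), 'c': array([ 0.567 , -0.0235]), 'ends': 0}
{'pix': array([ 22.8638, 150.0191]), 'area': np.int32(367), 'c': array([ 0.5615, -0.0846]), 'ends': 0}
{'pix': array([250.7996, 187.9875]), 'area': np.int32(1437), 'c': array([0.6113, 0.096 ]), 'ends': 2, 'm': array([0.6125, 0.0967]), 'L': np.float64(0.0848), 'yaw': np.float64(-5.2374)}
{'pix': array([ 36.804 , 222.4784]), 'area': np.int32(347), 'c': array([ 0.6237, -0.0899]), 'ends': 0}
{'pix': array([104.7513, 222.7166]), 'area': np.int32(374), 'c': array([ 0.6292, -0.0288]), 'ends': 0}
{'pix': array([177.3706, 222.5341]), 'area': np.int32(367), 'c': array([0.6347, 0.0328]), 'ends': 0}
{'pix': array([ 22.2734, 292.1103]), 'area': np.int32(1514), 'c': array([ 0.6904, -0.1267]), 'ends': 0}
{'pix': array([251.9418, 309.2584]), 'area': np.int32(1099), 'c': array([0.7238, 0.0859]), 'ends': 0}
(array([4.939, 6.702, 0.316]), array([-0.001, -0.001,  0.335]))
```

View pics/w11.png

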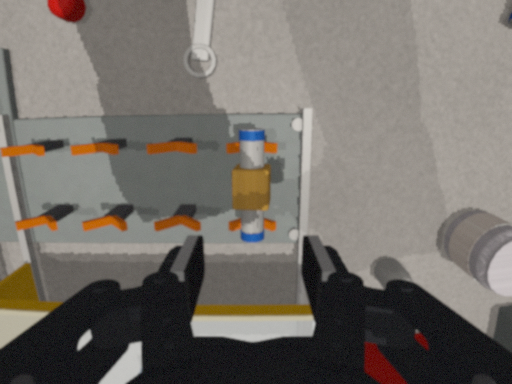

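Request:
{"fn": "step_arm", "kwargs": {
  "dr": [
    [0,0,0.04],
    [0,0,0.09],
    [0,0,0.14],
    [0,0,0.19],
    [0,0,0.24],
    [0,0,0.3],
    [0,0,0.335],
    [0,0,0.335]
  ],
  "xyz": [
    [0.7,0.95,0],
    [1.4,1.9,0],
    [2.1,2.85,0.1],
    [2.8,3.8,0.2],
    [3.5,4.75,0.3],
    [4.2,5.7,0.3],
    [4.94,6.7,0.3],
    [4.94,6.7,0.3]
  ],
  "gripper": [0.7,0.7,0.7,0.7,0.7,0.7,0.7,0.7]
}}

```text
time: 17.95
ee_pos: [0.4412, 0.3866, 0.1696]
tcp_rot: [-179.9, -0.1, 155.5]
wrist_force: [-0.3, -1.3, 0.1]
opening: 0.0599
```

```bash
python3 - <<'E'
from h import *
o=bot.get_obs();print(o["ee_pos"],o["tcp_rot"],o["opening"],o["q"])
p=bot.camera("wrist");cv2.imwrite("pics/w12.png",p["image"][:,:,::-1]);v=valves(p,zc=.015)
o=bot.get_obs();print(o["ee_pos"])
for x in v:
    if "yaw" in x:print(plan([*x["m"],.0105],[180,0,180+x["yaw"]]))
E
```

```text
[0.44123819 0.38664771 0.16956949] [-1.79893338e+02 -1.22312320e-01  1.55451734e+02] 0.05992873139988626 [4.11945151e+01 9.35618618e+00 8.06016115e+00 8.88514703e+01
 6.76926536e-02 6.57425804e+01]
{'pix': array([254.7549, 186.115 ]), 'area': np.int32(1061), 'c': array([0.4456, 0.3868]), 'ends': 2, 'm': array([0.4465, 0.3865]), 'L': np.float64(0.086), 'yaw': np.float64(-24.5402)}
[0.44261119 0.38471882 0.16968604]
(array([-0.076,  0.089,  3.979]), array([-0.002, -0.001, -0.   ]))
```

View pics/w12.png

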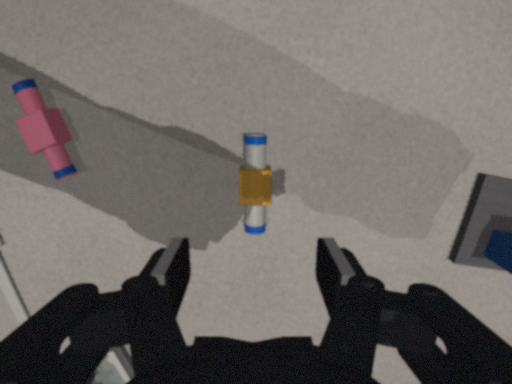

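Request:
{"fn": "step_arm", "kwargs": {
  "dr": [
    [0,0,0],
    [0,0,0],
    [0,0,0],
    [0,0,0],
    [0,0,0],
    [0,0,0],
    [0,0,0],
    [0,0,0]
  ],
  "xyz": [
    [-0.06,0.06,1],
    [-0.06,0.06,2],
    [-0.06,0.06,3],
    [-0.06,0.06,3.7],
    [-0.06,0.06,3.97],
    [-0.06,0.06,3.97],
    [-0.06,0.06,3.97],
    [-0.06,0.06,3.97]
  ],
  "gripper": [0.7,0.7,0.7,0.7,0.7,0.7,0.0,0.0],
  "squeeze": 60
}}

```text
time: 18.8
ee_pos: [0.449, 0.3846, 0.0148]
tcp_rot: [179.9, 0.1, 155.2]
wrist_force: [-0.3, 0.0, 0.2]
opening: 0.0317
```

Request:
{"fn": "step_arm", "kwargs": {
  "dr": [
    [0,0,0],
    [0,0,0],
    [0,0,0],
    [0,0,0],
    [0,0,0],
    [0,0,0],
    [0,0,0],
    [0,0,0]
  ],
  "xyz": [
    [0,0,0],
    [0,0,0],
    [0,0,-0.5],
    [0,0,-1.5],
    [0,0,-2.5],
    [0,0,-3.5],
    [0,0,-3.7],
    [0,0,-3.7]
  ],
  "gripper": [0,0,0,0,0,0,0,0]
}}

```text
time: 19.6
ee_pos: [0.4487, 0.3846, 0.1627]
tcp_rot: [179.8, 0.1, 155.2]
wrist_force: [-0.2, -0.8, -2.8]
opening: 0.0286
```

```bash
python3 - <<'E'
from h import *
o=bot.get_obs();print(o["ee_pos"],o["tcp_rot"],o["opening"],o["q"])
p=bot.camera("wrist");cv2.imwrite("pics/w13.png",p["image"][:,:,::-1]);v=valves(p,zc=o["ee_pos"][2]+.004)
print(plan([.603,-.031,.17],[180,0,174.4]))
E
```

```text
[0.448659   0.38462152 0.16268299] [1.79820932e+02 8.28597735e-02 1.55211034e+02] 0.02863323276299336 [ 4.06058412e+01  9.55364169e+00  7.52440737e+00  8.77734578e+01
 -7.78457271e-04  6.53946765e+01]
{'pix': array([252.4996, 251.2963]), 'area': np.int32(4756), 'c': array([0.4426, 0.3875]), 'ends': 2, 'm': array([0.444 , 0.3868]), 'L': np.float64(0.0834), 'yaw': np.float64(-24.6991)}
(array([-7.868, -7.798, -0.238]), array([ 0.   ,  0.   , -0.335]))
```

View pics/w13.png

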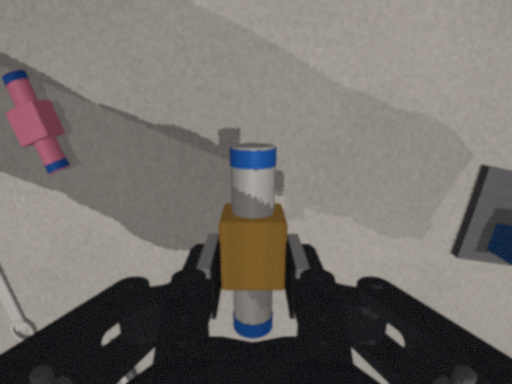

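```bash
python3 - <<'E'
from h import *
print(plan([.6055,-.0344,.17],[180,0,174.4]))
E
```

```text
(array([-7.961, -7.849, -0.238]), array([ 0.   ,  0.   , -0.335]))
```

Request:
{"fn": "step_arm", "kwargs": {
  "dr": [
    [0,0,-0.04],
    [0,0,-0.08],
    [0,0,-0.12],
    [0,0,-0.16],
    [0,0,-0.2],
    [0,0,-0.24],
    [0,0,-0.28],
    [0,0,-0.335]
  ],
  "xyz": [
    [-0.8,-0.8,-0.1],
    [-1.6,-1.6,-0.2],
    [-2.4,-2.4,-0.24],
    [-3.2,-3.2,-0.24],
    [-4.0,-4.0,-0.24],
    [-4.8,-4.8,-0.24],
    [-5.6,-5.55,-0.24],
    [-6.4,-6.35,-0.24]
  ],
  "gripper": [0,0,0,0,0,0,0,0]
}}

```text
time: 20.45
ee_pos: [0.5734, 0.0443, 0.1678]
tcp_rot: [-180.0, -0.2, 174.5]
wrist_force: [1.8, 0.7, -3.3]
opening: 0.0286
```

```bash
python3 - <<'E'
from h import *
o=bot.get_obs();print(o["opening"],plan([.6055,-.0344,.15],[180,0,174.4]))
E
```

```text
0.02862390621151339 (array([-0.988, -1.881,  0.444]), array([-0.   , -0.003,  0.002]))
```

Request:
{"fn": "step_arm", "kwargs": {
  "dr": [
    [0,0,0],
    [0,0,0],
    [0,0,0],
    [0,0,0],
    [0,0,0],
    [0,0,0],
    [0,0,0],
    [0,0,0]
  ],
  "xyz": [
    [-0.4,-0.8,0.0],
    [-0.8,-1.5,0.1],
    [-0.99,-1.88,0.5],
    [-0.99,-1.88,1.0],
    [-0.99,-1.88,1.44],
    [-0.99,-1.88,1.44],
    [-0.99,-1.88,1.44],
    [-0.99,-1.88,1.44]
  ],
  "gripper": [0,0,0,0,0,0,0,0]
}}

```text
time: 21.25
ee_pos: [0.606, -0.0322, 0.1132]
tcp_rot: [180.0, 0.0, 174.4]
wrist_force: [0.1, -0.0, -1.4]
opening: 0.0288
```

```bash
python3 - <<'E'
from h import *
o=bot.get_obs();print(o["ee_pos"],o["tcp_rot"],o["opening"],o["q"])
p=bot.camera("wrist");pickle.dump(p,open("w14.pkl","wb"));cv2.imwrite("pics/w14.png",p["image"][:,:,::-1]);v=valves(p,zc=o["ee_pos"][2])
print(bot.get_obs()["ee_pos"])
E
```

```text
[ 0.60604535 -0.03222399  0.11324499] [1.79993938e+02 2.69009569e-02 1.74427966e+02] 0.028771514518702853 [-3.04589043e+00  1.20102770e+01  4.90388491e+00  8.28664659e+01
  4.87036155e-03  2.52614308e+00]
{'pix': array([139.9782, 157.7074]), 'area': np.int32(827), 'c': array([ 0.5545, -0.0745]), 'ends': 1}
{'pix': array([354.1383, 156.6365]), 'area': np.int32(839), 'c': array([0.5627, 0.0145]), 'ends': 2, 'm': array([0.5607, 0.0176]), 'L': np.float64(0.0908), 'yaw': np.float64(89.1696)}
{'pix': array([451.0733, 210.7044]), 'area': np.int32(3204), 'c': array([0.591 , 0.0588]), 'ends': 1}
{'pix': array([252.4681, 251.3602]), 'area': np.int32(4764), 'c': array([ 0.6014, -0.0318]), 'ends': 2, 'm': array([ 0.603 , -0.0318]), 'L': np.float64(0.0862), 'yaw': np.float64(-5.4468)}
{'pix': array([150.3894, 255.4356]), 'area': np.int32(714), 'c': array([ 0.5992, -0.0784]), 'ends': 0}
{'pix': array([347.1036, 254.5207]), 'area': np.int32(724), 'c': array([0.6073, 0.011 ]), 'ends': 1}
[ 0.60625687 -0.03227848  0.11359352]
```

View pics/w14.png

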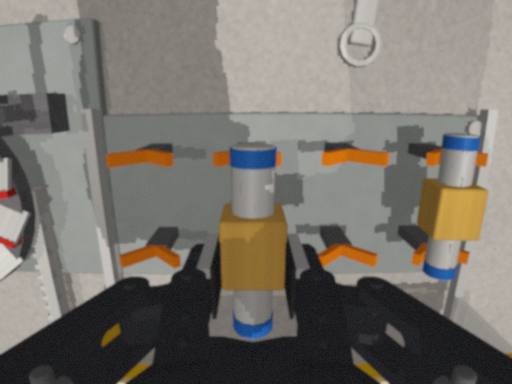

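```bash
python3 - <<'E'
from h import *
p=pickle.load(open("w14.pkl","rb"))
P=[onz(p,*c,.065)[:2] for c in[(140,157.7),(354,156.7),(150.4,255),(347,254.5),(248,158)]];print(np.round(P,4));print((sum(P[:4])/4).round(4))
E
```

```text
[[ 0.5618 -0.096 ]
 [ 0.5736  0.0323]
 [ 0.626  -0.1016]
 [ 0.638   0.0271]
 [ 0.5685 -0.0312]]
[ 0.5999 -0.0345]
```

Request:
{"fn": "step_arm", "kwargs": {
  "dr": [
    [0,0,0],
    [0,0,0],
    [0,0,0],
    [0,0,0],
    [0,0,0],
    [0,0,0],
    [0,0,0],
    [0,0,0]
  ],
  "xyz": [
    [0.04,-0.07,0.2],
    [0.04,-0.07,0.4],
    [0.04,-0.07,0.6],
    [0.04,-0.07,0.8],
    [0.04,-0.07,0.95],
    [0.04,-0.07,1.05],
    [0.04,-0.07,1.12],
    [0.04,-0.07,1.12]
  ],
  "gripper": [0,0,0,0,0,0,0,0]
}}

```text
time: 22.1
ee_pos: [0.604, -0.0352, 0.0677]
tcp_rot: [-180.0, -0.0, 174.4]
wrist_force: [0.2, 0.2, -2.1]
opening: 0.0285
```

```bash
python3 - <<'E'
from h import *
o=bot.get_obs();print(o["ee_pos"],o["tcp_rot"],o["opening"],o["wrist_force"])
s=bot.camera("scene");crop(s,"s15.png",130,130,340,300,3.6)
p=bot.camera("wrist");v=valves(p,zc=o["ee_pos"][2]);cv2.imwrite("pics/w15.png",p["image"][:,:,::-1])
E
```

```text
[ 0.60398422 -0.03522422  0.0676537 ] [-1.79999120e+02 -2.35220101e-02  1.74399181e+02] 0.028493327405124634 [ 0.18850789  0.15114957 -2.10547373]
{'pix': array([388.9403, 174.7022]), 'area': np.int32(1407), 'c': array([0.57  , 0.0267]), 'ends': 0}
{'pix': array([115.2359, 175.9664]), 'area': np.int32(1399), 'c': array([ 0.5592, -0.0898]), 'ends': 0}
{'pix': array([485.5435, 175.163 ]), 'area': np.int32(276), 'c': array([0.5742, 0.0713]), 'ends': 0}
{'pix': array([219.0965, 177.2654]), 'area': np.int32(373), 'c': array([ 0.5642, -0.0455]), 'ends': 0}
{'pix': array([285.3304, 177.2522]), 'area': np.int32(345), 'c': array([ 0.5669, -0.0177]), 'ends': 0}
{'pix': array([487.8851, 240.2063]), 'area': np.int32(3151), 'c': array([0.6062, 0.0762]), 'ends': 2, 'm': array([0.6093, 0.0826]), 'L': np.float64(0.0839), 'yaw': np.float64(0.4819)}
{'pix': array([252.5717, 255.9456]), 'area': np.int32(5277), 'c': array([ 0.6019, -0.035 ]), 'ends': 2, 'm': array([ 0.6012, -0.0348]), 'L': np.float64(0.0864), 'yaw': np.float64(-5.5147)}
{'pix': array([462.4425, 291.3763]), 'area': np.int32(287), 'c': array([0.6326, 0.0663]), 'ends': 0}
```

View pics/s15.png

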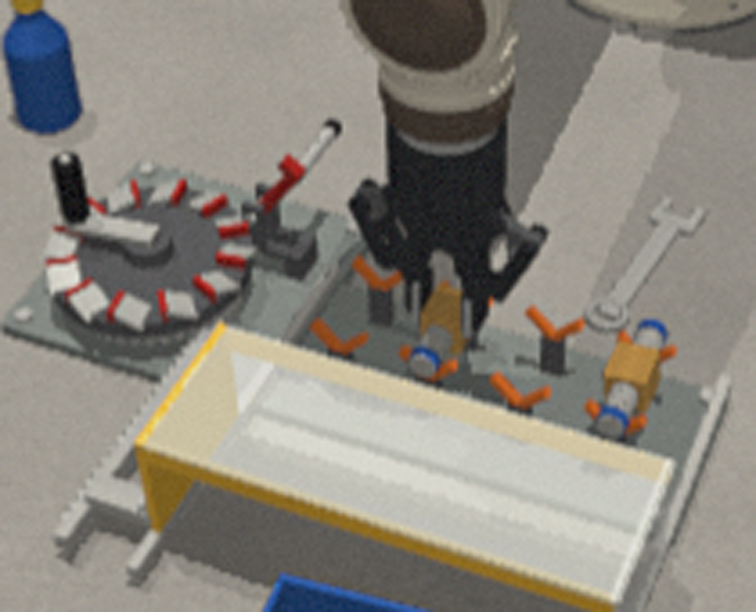

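Request:
{"fn": "step_arm", "kwargs": {
  "dr": [
    [0,0,0],
    [0,0,0],
    [0,0,0],
    [0,0,0],
    [0,0,0],
    [0,0,0],
    [0,0,0],
    [0,0,0]
  ],
  "xyz": [
    [0,0,0.03],
    [0,0,0.05],
    [0,0,0.05],
    [0,0,0.05],
    [0,0,0.05],
    [0,0,0.05],
    [0,0,0.05],
    [0,0,0.05]
  ],
  "gripper": [0,0,0,0.55,0.55,0.55,0.55,0.55]
}}

```text
time: 23.0
ee_pos: [0.6042, -0.0353, 0.0662]
tcp_rot: [-180.0, 0.0, 174.4]
wrist_force: [1.1, 0.5, -0.1]
opening: 0.0467
```

Request:
{"fn": "step_arm", "kwargs": {
  "dr": [
    [0,0,0],
    [0,0,0],
    [0,0,0],
    [0,0,0],
    [0,0,0],
    [0,0,0],
    [0,0,0],
    [0,0,0]
  ],
  "xyz": [
    [0,0,-0.5],
    [0,0,-1.2],
    [0,0,-2.0],
    [0,0,-3],
    [0,0,-3.5],
    [0,0,-3.5],
    [0,0,-3.5],
    [0,0,-3.5]
  ],
  "gripper": [0.55,0.55,0.55,0.55,0.55,0.55,0.55,0.55]
}}

```text
time: 23.8
ee_pos: [0.6037, -0.0352, 0.2045]
tcp_rot: [-180.0, -0.1, 174.4]
wrist_force: [0.1, -0.7, 0.3]
opening: 0.0471
```

```bash
python3 - <<'E'
from h import *
o=bot.get_obs();print(o["ee_pos"],o["tcp_rot"],o["opening"],o["wrist_force"])
p=bot.camera("wrist");v=valves(p,zc=.068);cv2.imwrite("pics/w16.png",p["image"][:,:,::-1])
w=bot.camera("side");cv2.imwrite("pics/s16b.png",w["image"][:,:,::-1])
s=bot.camera("scene");cv2.imwrite("pics/s16.png",s["image"][:,:,::-1])
E
```

```text
[ 0.60367512 -0.03519215  0.20449746] [-1.79996997e+02 -1.15449935e-01  1.74399552e+02] 0.047124462635639186 [ 0.10485131 -0.73685863  0.32792152]
{'pix': array([178.0836, 143.9596]), 'area': np.int32(371), 'c': array([ 0.5607, -0.0936]), 'ends': 0}
{'pix': array([326.1818, 143.1221]), 'area': np.int32(385), 'c': array([0.572, 0.03 ]), 'ends': 0}
{'pix': array([252.182 , 181.4886]), 'area': np.int32(1181), 'c': array([ 0.5989, -0.035 ]), 'ends': 2, 'm': array([ 0.5999, -0.0349]), 'L': np.float64(0.0849), 'yaw': np.float64(-5.2654)}
{'pix': array([396.5286, 181.1073]), 'area': np.int32(1417), 'c': array([0.6106, 0.0908]), 'ends': 2, 'm': array([0.6118, 0.0915]), 'L': np.float64(0.0847), 'yaw': np.float64(-4.8241)}
{'pix': array([183.1199, 214.6498]), 'area': np.int32(317), 'c': array([ 0.6231, -0.099 ]), 'ends': 0}
{'pix': array([322.4335, 214.2803]), 'area': np.int32(346), 'c': array([0.6347, 0.0243]), 'ends': 0}
{'pix': array([140.9646, 273.9809]), 'area': np.int32(367), 'c': array([ 0.6783, -0.1489]), 'ends': 0}
{'pix': array([253.5758, 294.8788]), 'area': np.int32(792), 'c': array([ 0.7104, -0.0445]), 'ends': 0}
```

View pics/w16.png

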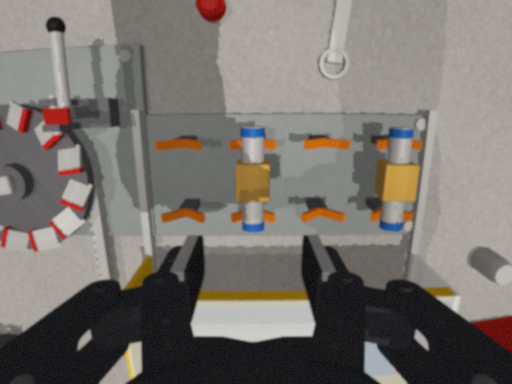

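View pics/s16.png

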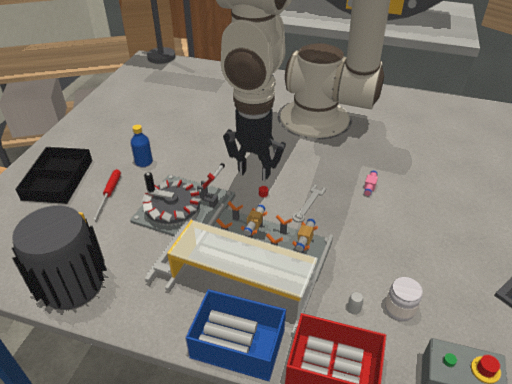

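View pics/s16b.png

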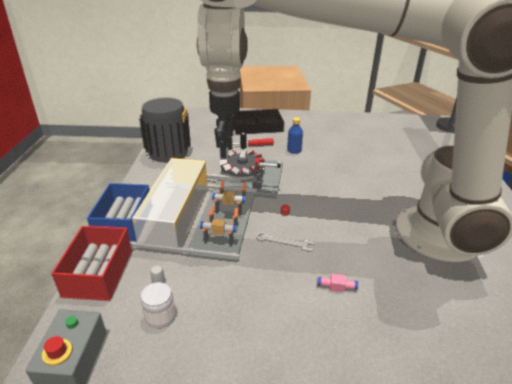

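```bash
python3 - <<'E'
from h import *
print(plan([.5815,-.325,.18],[180,0,174.4]))
E
```

```text
(array([-0.157, -7.264,  0.619]), array([-0.   , -0.002, -0.   ]))
```

Request:
{"fn": "step_arm", "kwargs": {
  "dr": [
    [0,0,0],
    [0,0,0],
    [0,0,0],
    [0,0,0],
    [0,0,0],
    [0,0,0],
    [0,0,0],
    [0,0,0]
  ],
  "xyz": [
    [0,-1.1,0.1],
    [0,-2.2,0.2],
    [0,-3.3,0.3],
    [0,-4.4,0.4],
    [-0.1,-5.5,0.6],
    [-0.157,-6.6,0.62],
    [-0.157,-7.26,0.62],
    [-0.157,-7.26,0.62]
  ],
  "gripper": [0.6,0.6,0.6,0.6,0.6,0.6,0.6,0.6]
}}

```text
time: 24.75
ee_pos: [0.5808, -0.3281, 0.1796]
tcp_rot: [180.0, -0.1, 174.2]
wrist_force: [-0.4, 1.2, 0.3]
opening: 0.051
```

```bash
python3 - <<'E'
from h import *
import time
bot.camera("side")
p=bot.camera("wrist");cv2.imwrite("pics/w17.png",p["image"][:,:,::-1]);pickle.dump(p,open("w17.pkl","wb"))
o=bot.get_obs();print(o["ee_pos"],o["tcp_rot"],o["opening"],o["q"])
print(proj(p,[.5815,-.325,.125]))
E
```

```text
[ 0.58161229 -0.32507825  0.18034062] [ 1.79955073e+02 -6.67501886e-02  1.74327456e+02] 0.0514368700209612 [-2.92081782e+01  2.09184079e+01  2.32558478e+01  9.24165775e+01
  1.45349702e-02 -2.35356182e+01]
[254.37114354 214.10082924]
```

View pics/w17.png

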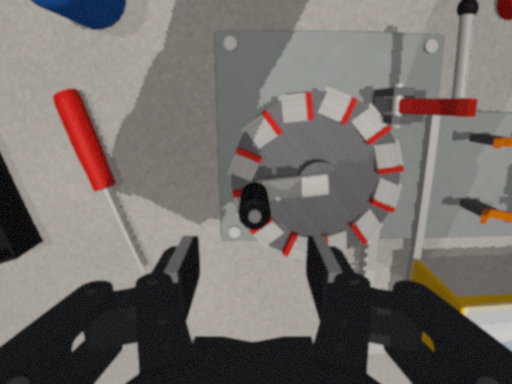

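Request:
{"fn": "step_arm", "kwargs": {
  "dr": [
    [0,0,0],
    [0,0,0],
    [0,0,0],
    [0,0,0],
    [0,0,0],
    [0,0,0],
    [0,0,0],
    [0,0,0]
  ],
  "xyz": [
    [0,0,0.6],
    [0,0,1.2],
    [0,0,1.9],
    [0,0,2.36],
    [0,0,2.36],
    [0,0,2.36],
    [0,0,2.36],
    [0,0,2.36]
  ],
  "gripper": [0.6,0.6,0.6,0.6,0.6,0.0,0.0,0.0],
  "squeeze": 30
}}

```text
time: 25.65
ee_pos: [0.5828, -0.3252, 0.0888]
tcp_rot: [-179.9, 0.1, 174.4]
wrist_force: [-0.9, -0.4, 4.3]
opening: 0.0211
```

```bash
python3 - <<'E'
from h import *
o=bot.get_obs();print(o["ee_pos"],o["tcp_rot"],o["opening"],o["wrist_force"])
v=o["ee_pos"][:2]-W;print(np.hypot(*v),np.degrees(np.arctan2(v[1],v[0])))
arc([-80,-70,-60,-50,-40,-30,-20,-10],o["ee_pos"][2],yaw=174.4)
E
```

```text
[ 0.58279648 -0.32524373  0.08877925] [-1.79916863e+02  1.48858858e-01  1.74403600e+02] 0.021072843026646523 [-0.92329575 -0.41769729  4.32688948]
0.05577267337887421 -88.1541366117673
[[-0.189, 0.058, 0.0], [-0.413, 0.143, 0.001], [-0.62, 0.265, 0.001], [-0.802, 0.42, 0.001], [-0.954, 0.606, 0.002], [-1.072, 0.814, 0.002], [-1.151, 1.041, 0.001], [-1.19, 1.277, 0.001]]
```

Request:
{"fn": "step_arm", "kwargs": {
  "dr": [
    [0,0,0],
    [0,0,0],
    [0,0,0],
    [0,0,0],
    [0,0,0],
    [0,0,0],
    [0,0,0],
    [0,0,0]
  ],
  "xyz": [
    [-0.19,0.058,0],
    [-0.413,0.143,0],
    [-0.62,0.265,0],
    [-0.802,0.42,0],
    [-0.954,0.606,0],
    [-1.072,0.814,0],
    [-1.151,1.041,0],
    [-1.19,1.277,0]
  ],
  "gripper": [0,0,0,0,0,0,0,0]
}}

```text
time: 26.45
ee_pos: [0.6356, -0.2796, 0.0888]
tcp_rot: [-179.9, 0.2, 174.4]
wrist_force: [-0.8, -4.7, 6.1]
opening: 0.0214
```

```bash
python3 - <<'E'
from h import *
o=bot.get_obs();print(o["ee_pos"],o["tcp_rot"],o["opening"],o["wrist_force"])
v=o["ee_pos"][:2]-W;print(np.hypot(*v),np.degrees(np.arctan2(v[1],v[0])))
arc([0,10,20,30,40,47,52,54],o["ee_pos"][2],yaw=174.4)
E
```

```text
[ 0.63559447 -0.27960191  0.0887967 ] [-179.87168844    0.19869809  174.35090588] 0.02137574761639256 [-0.8368086  -4.71145263  6.06453886]
0.05552121410683316 -10.483176508556863
[[0.015, 0.252, -0.001], [0.059, 0.488, -0.001], [0.144, 0.712, -0.002], [0.266, 0.918, -0.003], [0.422, 1.1, -0.004], [0.549, 1.21, -0.005], [0.647, 1.279, -0.005], [0.688, 1.304, -0.005]]
```

Request:
{"fn": "step_arm", "kwargs": {
  "dr": [
    [0,0,0],
    [0,0,0],
    [0,0,0],
    [0,0,0],
    [0,0,0],
    [0,0,0],
    [0,0,0],
    [0,0,0]
  ],
  "xyz": [
    [0.015,0.252,0],
    [0.059,0.488,0],
    [0.144,0.712,0],
    [0.266,0.918,0],
    [0.422,1.1,0],
    [0.549,1.21,0],
    [0.647,1.279,0],
    [0.688,1.304,0]
  ],
  "gripper": [0,0,0,0,0,0,0,0]
}}

```text
time: 27.25
ee_pos: [0.613, -0.2252, 0.0888]
tcp_rot: [-179.8, 0.2, 174.4]
wrist_force: [6.0, -9.8, 2.1]
opening: 0.0214
```

```bash
python3 - <<'E'
from h import *
o=bot.get_obs();print(o["ee_pos"],o["tcp_rot"],o["opening"],o["wrist_force"])
v=o["ee_pos"][:2]-W;print(np.hypot(*v),np.degrees(np.arctan2(v[1],v[0])))
arc([54,56,57,58],o["ee_pos"][2],yaw=174.4)
E
```

```text
[ 0.61295051 -0.22515712  0.08877091] [-179.84275924    0.21499102  174.36057679] 0.021361954412058588 [ 5.96578455 -9.77917599  2.07215177]
0.054654609743827215 54.22600643170004
[[-0.009, 0.005, 0.0], [0.033, 0.028, -0.0], [0.054, 0.039, -0.0], [0.075, 0.05, -0.0]]
```

Request:
{"fn": "step_arm", "kwargs": {
  "dr": [
    [0,0,0],
    [0,0,0],
    [0,0,0],
    [0,0,0],
    [0,0,0],
    [0,0,0],
    [0,0,0],
    [0,0,0]
  ],
  "xyz": [
    [0.02,0.015,0],
    [0.05,0.03,0],
    [0.06,0.035,0],
    [0.06,0.035,0],
    [0.06,0.035,0],
    [0.06,0.035,0],
    [0.06,0.035,0],
    [0.06,0.035,0]
  ],
  "gripper": [0,0,0,0,0,0,0,0]
}}

```text
time: 28.05
ee_pos: [0.6128, -0.2251, 0.0888]
tcp_rot: [-179.7, 0.4, 174.3]
wrist_force: [13.0, -13.5, 0.2]
opening: 0.0215
```

```bash
python3 - <<'E'
from h import *
o=bot.get_obs();print(o["ee_pos"],o["wrist_force"])
v=o["ee_pos"][:2]-W;print(np.hypot(*v),np.degrees(np.arctan2(v[1],v[0])))
s=bot.camera("scene");crop(s,"s18.png",125,130,345,290,3.6)
E
```

```text
[ 0.6128288  -0.22505745  0.08880159] [ 12.96953637 -13.49136419   0.15467672]
0.05466455100746636 54.39057709986278
```

View pics/s18.png

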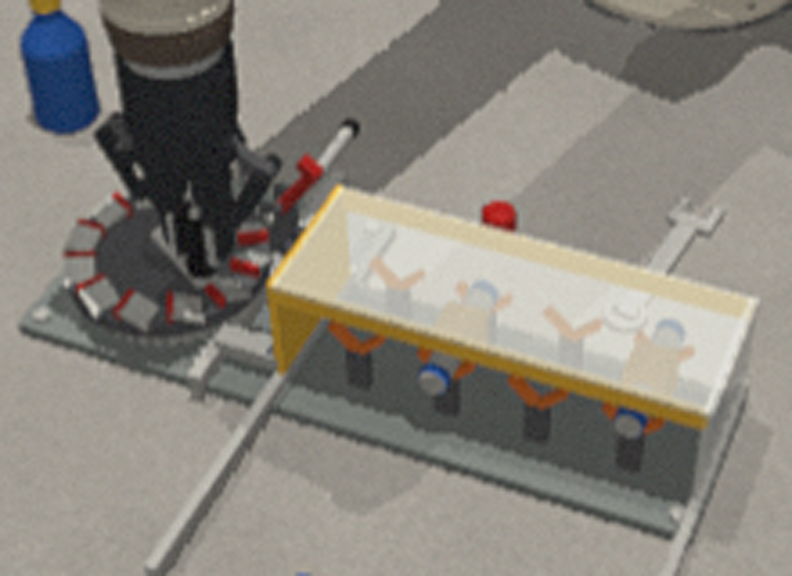

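Request:
{"fn": "step_arm", "kwargs": {
  "dr": [
    [0,0,0],
    [0,0,0],
    [0,0,0],
    [0,0,0],
    [0,0,0],
    [0,0,0],
    [0,0,0],
    [0,0,0]
  ],
  "xyz": [
    [0,0,0],
    [0,0,0],
    [0,0,0],
    [0,0,-1],
    [0,0,-2],
    [0,0,-2.8],
    [0,0,-2.8],
    [0,0,-2.8]
  ],
  "gripper": [0.6,0.6,0.6,0.6,0.6,0.5,0.5,0.4]
}}

```text
time: 28.9
ee_pos: [0.6101, -0.2223, 0.1992]
tcp_rot: [-180.0, 0.1, 174.4]
wrist_force: [0.6, 0.6, -0.9]
opening: 0.0341
```

```bash
python3 - <<'E'
from h import *
o=bot.get_obs();print(o["ee_pos"],o["wrist_force"])
print(plan([.487,-.1725,.16],[180,0,174.4]))
E
```

```text
[ 0.61009037 -0.22230701  0.1992309 ] [ 0.62944297  0.60665124 -0.86014078]
(array([3.185, 0.94 , 0.977]), array([-0.   ,  0.001,  0.   ]))
```

Request:
{"fn": "step_arm", "kwargs": {
  "dr": [
    [0,0,0],
    [0,0,0],
    [0,0,0],
    [0,0,0],
    [0,0,0],
    [0,0,0],
    [0,0,0],
    [0,0,0]
  ],
  "xyz": [
    [0.8,0.24,0],
    [1.6,0.48,0.2],
    [2.4,0.7,0.5],
    [3.18,0.94,0.97],
    [3.18,0.94,0.97],
    [3.18,0.94,0.97],
    [3.18,0.94,0.97],
    [3.18,0.94,0.97]
  ],
  "gripper": [0.4,0.4,0.4,0.4,0.4,0.4,0.4,0.4]
}}

```text
time: 29.7
ee_pos: [0.4879, -0.173, 0.1604]
tcp_rot: [-180.0, 0.0, 174.4]
wrist_force: [-0.3, -0.2, 0.5]
opening: 0.0343
```

```bash
python3 - <<'E'
from h import *
o=bot.get_obs();print(o["ee_pos"],o["tcp_rot"],o["q"])
p=bot.camera("wrist");cv2.imwrite("pics/w19.png",p["image"][:,:,::-1]);pickle.dump(p,open("w19.pkl","wb"))
for x in [(.487,-.1725,.098),(.46,-.170,.098)]:print(proj(p,x))
E
```

```text
[ 0.48790435 -0.17298785  0.16036408] [-1.79989390e+02  4.87829685e-02  1.74397590e+02] [-1.95228955e+01 -3.65082118e-01 -3.29083429e+00  8.70243452e+01
  1.43784299e-03 -1.39204803e+01]
[253.02768828 208.73045956]
[252.85694302 168.90389089]
```

View pics/w19.png

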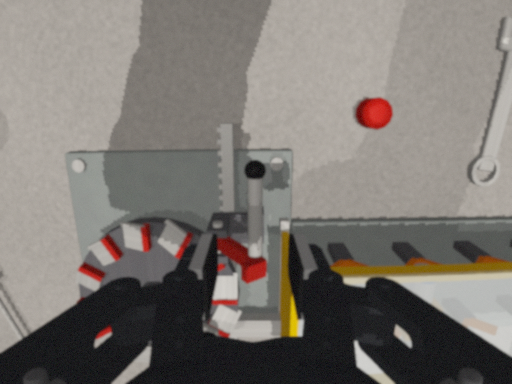

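Request:
{"fn": "step_arm", "kwargs": {
  "dr": [
    [0,0,0],
    [0,0,0],
    [0,0,0],
    [0,0,0],
    [0,0,0],
    [0,0,0],
    [0,0,0],
    [0,0,0]
  ],
  "xyz": [
    [0.05,0.03,0.6],
    [0.05,0.03,1.2],
    [0.05,0.03,1.7],
    [0.05,0.03,1.93],
    [0.05,0.03,1.93],
    [0.05,0.03,1.93],
    [0.05,0.03,1.93],
    [0.05,0.03,1.93]
  ],
  "gripper": [0.4,0.4,0.4,0.4,0.4,0.0,0.0,0.0],
  "squeeze": 25
}}

```text
time: 30.55
ee_pos: [0.4857, -0.1714, 0.084]
tcp_rot: [-180.0, 0.1, 174.4]
wrist_force: [0.6, 1.5, 3.2]
opening: 0.0087
```

```bash
python3 - <<'E'
from h import *
o=bot.get_obs();print(o["ee_pos"],o["tcp_rot"],o["opening"],o["wrist_force"])
E
```

```text
[ 0.48574018 -0.17136584  0.08403458] [-1.79989239e+02  1.13348088e-01  1.74404920e+02] 0.008707478885596292 [0.62187098 1.54999668 3.15059536]
```

Request:
{"fn": "step_arm", "kwargs": {
  "dr": [
    [0,0,0],
    [0,0,0],
    [0,0,0],
    [0,0,0],
    [0,0,0],
    [0,0,0],
    [0,0,0],
    [0,0,0]
  ],
  "xyz": [
    [0,-0.18,-0.13],
    [0,-0.5,-0.25],
    [0,-0.835,-0.275],
    [0,-1.165,-0.2],
    [0,-1.455,-0.03],
    [0,-1.68,0.22],
    [0,-1.81,0.475],
    [0,-1.86,0.66]
  ],
  "gripper": [0,0,0,0,0,0,0,0]
}}

```text
time: 31.35
ee_pos: [0.4779, -0.2458, 0.055]
tcp_rot: [180.0, 0.0, 174.4]
wrist_force: [4.7, 4.8, 16.6]
opening: 0.0089
```

Request:
{"fn": "step_arm", "kwargs": {
  "dr": [
    [0,0,0],
    [0,0,0],
    [0,0,0],
    [0,0,0],
    [0,0,0],
    [0,0,0],
    [0,0,0],
    [0,0,0]
  ],
  "xyz": [
    [0,-0.005,0.05],
    [0,-0.01,0.09],
    [0,-0.01,0.09],
    [0,-0.01,0.09],
    [0,-0.01,0.09],
    [0,-0.01,0.09],
    [0,-0.01,0.09],
    [0,-0.01,0.09]
  ],
  "gripper": [0,0,0,0,0,0,0,0]
}}

```text
time: 32.15
ee_pos: [0.4781, -0.2458, 0.0546]
tcp_rot: [-180.0, 0.1, 174.4]
wrist_force: [-3.8, 4.8, 23.1]
opening: 0.0086
```

```bash
python3 - <<'E'
from h import *
o=bot.get_obs();print(o["ee_pos"],o["tcp_rot"],o["opening"],o["wrist_force"])
p=bot.camera("wrist");crop(p,"w20.png",100,120,400,320,2.6)
E
```

```text
[ 0.47809302 -0.24584129  0.05464749] [-1.79961402e+02  1.16196509e-01  1.74407679e+02] 0.008643969088134158 [-3.7541967   4.77723773 23.14630555]
```

View pics/w20.png

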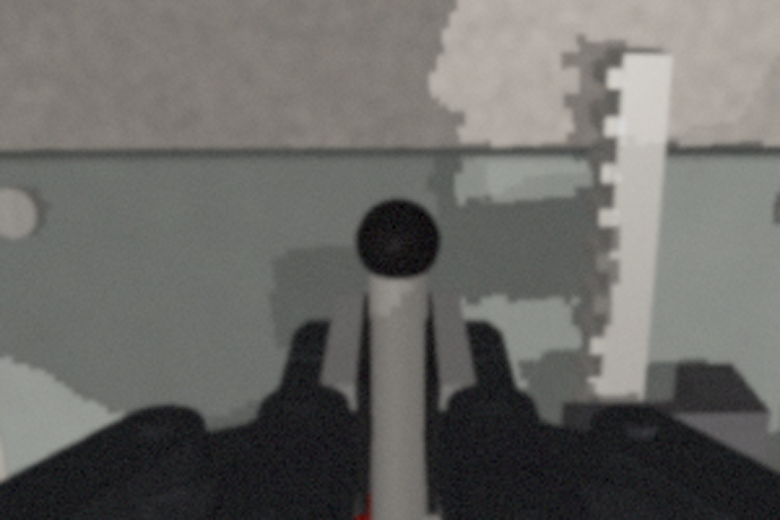

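Request:
{"fn": "step_arm", "kwargs": {
  "dr": [
    [0,0,0],
    [0,0,0],
    [0,0,0],
    [0,0,0],
    [0,0,0],
    [0,0,0],
    [0,0,0],
    [0,0,0]
  ],
  "xyz": [
    [0,0,-0.05],
    [0,0,-0.05],
    [0,0,-0.05],
    [0,0,-0.05],
    [0,0,-1],
    [0,0,-2],
    [0,0,-3],
    [0,0,-4]
  ],
  "gripper": [0,0.4,0.4,0.4,0.4,0.4,0.4,0.4]
}}

```text
time: 33.0
ee_pos: [0.4772, -0.2456, 0.2137]
tcp_rot: [180.0, -0.1, 174.4]
wrist_force: [1.1, -0.8, -0.2]
opening: 0.0334
```

Request:
{"fn": "step_arm", "kwargs": {
  "dr": [
    [0,0,0],
    [0,0,0],
    [0,0,0],
    [0,0,0],
    [0,0,0],
    [0,0,0],
    [0,0,0],
    [0,0,0]
  ],
  "xyz": [
    [0.5,0,0],
    [1.2,0,0],
    [2,0,0],
    [2.5,0,0],
    [2.5,0,0],
    [2.5,0,0],
    [2.5,0,0],
    [2.5,0,0]
  ],
  "gripper": [0.4,0.4,0.4,0.4,0.4,0.4,0.4,0.4]
}}

```text
time: 33.8
ee_pos: [0.3787, -0.2359, 0.2124]
tcp_rot: [180.0, -0.0, 174.4]
wrist_force: [-0.4, 0.4, -0.9]
opening: 0.0339
```

```bash
python3 - <<'E'
from h import *
o=bot.get_obs();print(o["ee_pos"],o["opening"],o["wrist_force"])
s=bot.camera("scene");crop(s,"s21.png",125,130,345,290,3.6);w=bot.camera("side");crop(w,"s22.png",130,130,330,270,4);cv2.imwrite("pics/s23.png",s["image"][:,:,::-1])
E
```

```text
[ 0.37871458 -0.23593767  0.21235541] 0.03393343034209053 [-0.40724323  0.37116407 -0.88699916]
```

View pics/s21.png

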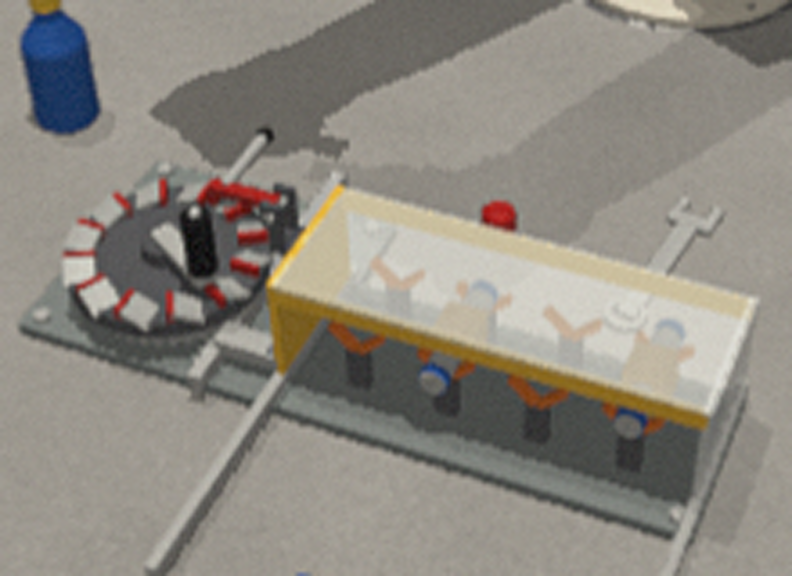

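View pics/s22.png

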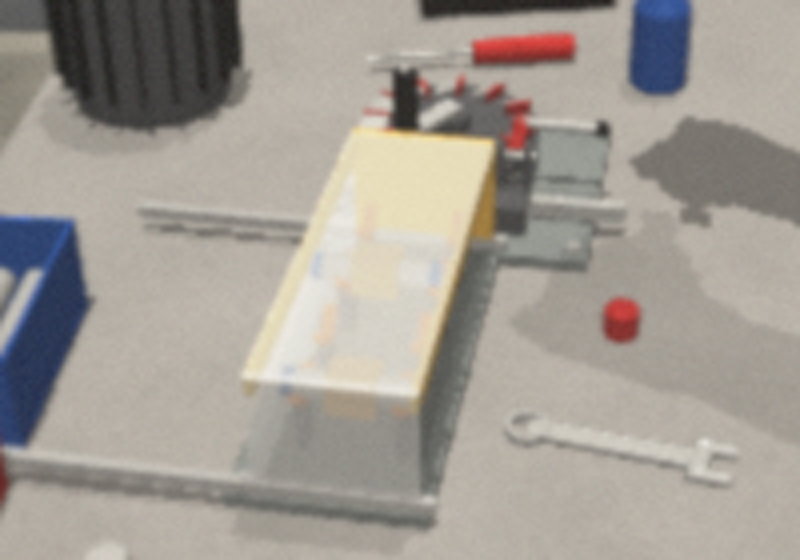

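View pics/s23.png

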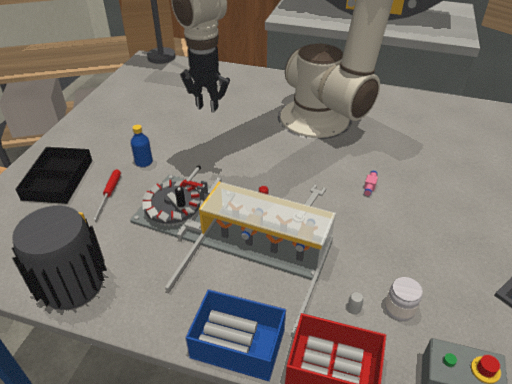

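The guard corners, crank and pawl are where they were in the first pictures. Both valves sit in their bays, at about (485,300) and (655,365) in the scene crop. Handing in.

```bash
python3 - <<'E'
from h import *
print(bot.job_done(),bot.get_obs()["time"])
E
```

```text
the job is handed in; nothing more can be done
the job is handed in; nothing more can be done
```

The test stand is loaded, shut and locked, and I handed the job in at about 34 s of the 210 s allowed.

- **Opening:** I threw the pawl over its hinge and it stayed back. I then cranked the wheel backwards to its stop, where the force rose to about 18 N.
- **Valves:** Only two brass valves were on the bench. They now lie in bay 4 and bay 2, with the body about 1 mm lengthwise from the bay centre. The pink look-alike and the other things were not touched.
- **Closing:** I cranked the wheel back to its shut stop. An extra push raised the force to about 19 N without moving it. I then swung the pawl down and pressed it at about 23 N, with the pin about 68 mm up.

**Last checks:** The final pictures show the guard edges, crank and pawl where they were at the start, both valves in their saddles, and the arm clear of everything. No slip of the grip or knocked valve showed up in the checks, and no check failed. The cameras disagreed by up to about 9 mm on where the bays lie. I used the wrist camera, and its pictures after each release showed the valve bodies clear between the saddles.

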